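# Pack out a stone baluster in a short-stroke cramp

### The arm

A 6-joint arm with a two-finger parallel gripper is mounted at the origin on the work surface. World frame = base frame: x ahead of the robot, y to its left, z up, the work surface at z = 0. Lengths are in m, angles in rad, forces in N, time in s.
With the tool pointing down it reaches from about 0.3 to 0.875 m from the base axis. Payload 6.4 kg.
Tool frame: the origin (TCP) lies between the finger pads; the fingertips stand 25 mm ahead of it and the grasp point (between the pads) lies 6 mm ahead of it; z points along the fingers, x is the direction in which the jaws open and shut, and the axes are right-handed (so a half turn about z gives the same grasp; the last joint's range is limited). The gripper opens to 88 mm and grips with 3 to 60 N. Pads are 18 mm wide; open, the fingers measure 123 mm over their backs; the gripper's body (75 mm by 187 mm) begins 45 mm behind the grasp point.
Start: joints at [1.114, 0.181, 1.607, -0, 1.354, -0.206], TCP at [0.143, 0.557, 0.264] pointing down, gripper open.
Joint ranges: [-2.99, 2.99], [-0.89, 2.07], [0.3, 2.58], [-1.14, 4.28], [0, 2.63], [-3.12, 3.12]. Speed limits (rad/s): [2.57, 2.57, 3.01, 3.14, 3.14, 3.14].

### API

Orientations are given as a rotation vector (axis times angle).
In Python, from station import ctrl gives the robot as it stands.
- The arm moves only by the shell command python3 -m pendant 'ROWS' [FORCE]. ROWS is JSON, a list of rows, each a list of 7 numbers: the turn, a rotation vector about the tool's x, y, z in rad, then the shift along the tool's x, y, z in mm, then the closure, from -1 (fully open) to 1 (shut). A call has 1 to 5 rows; each row is the pose to reach, as a shift and turn from the pose measured when the call began, along the tool's axes at that moment; what a row does not reach only later rows make up. A row lasts 1/10 s, in which the tool goes at most 50 mm and 8.59 degrees, less where a joint would pass 70% of its speed; a pose out of reach is approached as far as the arm can. A call with a gripper value outside its range is refused whole. The fingers move at their own pace and stop on an object; FORCE is the grip in N (left out, the last holds). Time passes only in rows, so rows that repeat a pose let the fingers close. It gives the time, the measured TCP pose, the force and the opening at its end, in the units of the state.
- ctrl.state(): the state, without advancing time (a new reading comes with each control period).
- ctrl.read_camera(name): name is "side" or "top"; returns a dict with "color" (384x512x3 uint8, red, green, blue), "camera_matrix" (3x3 intrinsics, pixels), "distortion" ([k1, k2, p1, p2, k3] as OpenCV has them; the pictures are not rectified), "view" (4x4, takes a point from world to camera coordinates). Camera axes: x right, y up, looking along -z (the intrinsics and any distortion apply to the point x, -y, -z); pixel columns grow to the right and rows downward; lengths in m; the calibration is good to about 2 mm. A picture is of the moment at which its call begins. There is no depth.
- ctrl.finish_job(): hands the job in, once; it reports no verdict.
The state is a dict: "t": time; "joints": joint angles; "joint_velocities": joint speeds; "joint_torque": joint torques, N m; "tcp_pos": TCP position; "ee_rot": TCP orientation; "force": force on the tool from outside, world axes, zero at the start; "moment": the same for the moment, N m; "finger_gap": finger opening in m.
Only numpy, scipy, OpenCV 4.12 (cv2) and the standard library are available. Lean on these libraries where they do the work, as an engineer would, in place of code of your own. Each camera call takes 0.05 s, during which the arm holds its last target.

### The job

Pack the gap between the cramp's sliding jaw and the stone baluster with whole slate strips laid side by side across the board, square to the jaw, adding one at a time and trying the jaw forward after each, until it no longer runs to the end of its travel but comes up snug on the packing; leave it pressed up tight. Put every whole strip left over and the broken piece, which must not be used as packing, into the open wooden crate. Leave the mallet, brush and chisel where they are.

Things in the scene. Friction and masses are not known exactly. Their poses are not given: they have to be found in the camera images.
- cramp: fixed plywood board, 440 (x -90 to +350) by 150 mm, top 10 mm above the bench. +x runs along it from jaw to stone, y across. Origin at bench height under the middle of the jaw's front face when the jaw is fully back. Strips lie on the board at x > 0, length along y, centred on y = 0 within 15 mm, square within 8 degrees.
- jaw (a joint): travel of the steel jaw along the cramp's +x (m): 0 fully back, 0.022 fully forward, hard stops. Block 50 long, 48 wide, top 30.5 mm above the bench; front face at cramp x = travel. About 5 N friction; stays where left. Reaching 0.022 without bearing on packing means loose; pressed up with 10 to 20 N and released, it keeps bearing on the packing.
- jaw_grip (a point): point on the axis of the jaw's upright wooden post (20 mm diameter, from 30.5 to 68.5 mm above the bench), 54 mm above the bench, 28 mm behind the jaw's front face: grip it here from above; it moves with the jaw.
- stone: pale stone baluster lying along the board, fixed, its 50 mm square plinth facing the jaw, a dark stop block behind; origin at the middle of the lower edge of the plinth's face, 10 mm above the bench; axes as the cramp's. The empty gap, jaw fully back, is 38 to 66 mm from start to start: two to four strips.
- strip0: slate-grey whole packing strip, 14 mm thick (its x) by 60 mm long (its y) by 16 mm high (its z), 35 g, lies loose on the bench; origin at the centre of its underside. Some strips are absent (None) in some starts; 5 to 7 are there.
- strip1: slate-grey whole packing strip, 14 mm thick (its x) by 60 mm long (its y) by 16 mm high (its z), 35 g, lies loose on the bench; origin at the centre of its underside. Some strips are absent (None) in some starts; 5 to 7 are there.
- strip2: slate-grey whole packing strip, 14 mm thick (its x) by 60 mm long (its y) by 16 mm high (its z), 35 g, lies loose on the bench; origin at the centre of its underside. Some strips are absent (None) in some starts; 5 to 7 are there.
- strip3: slate-grey whole packing strip, 14 mm thick (its x) by 60 mm long (its y) by 16 mm high (its z), 35 g, lies loose on the bench; origin at the centre of its underside. Some strips are absent (None) in some starts; 5 to 7 are there.
- strip4: slate-grey whole packing strip, 14 mm thick (its x) by 60 mm long (its y) by 16 mm high (its z), 35 g, lies loose on the bench; origin at the centre of its underside. Some strips are absent (None) in some starts; 5 to 7 are there.
- strip5: slate-grey whole packing strip, 14 mm thick (its x) by 60 mm long (its y) by 16 mm high (its z), 35 g, lies loose on the bench; origin at the centre of its underside. Some strips are absent (None) in some starts; 5 to 7 are there.
- strip6: slate-grey whole packing strip, 14 mm thick (its x) by 60 mm long (its y) by 16 mm high (its z), 35 g, lies loose on the bench; origin at the centre of its underside. Some strips are absent (None) in some starts; 5 to 7 are there.
- broken: broken slate piece, the same section (14 by 16 mm) but only about 38 mm long (its y), rough at its +y end, 20 g; origin at the underside, 17 mm from its clean end.
- crate: open wooden crate, fixed, outside 160 mm (its x) by 120 mm (its y) by 55 mm high, walls 6 mm; origin at the centre of its underside.
- mallet: bystander: white carver's mallet standing on its head, 88 mm diameter, 185 mm high; origin at its underside.
- brush: bystander: dusting brush lying on the bench; origin at its underside.
- chisel: bystander: steel chisel lying on the bench, about 180 mm long (its x); origin at its underside.
Mind the look-alikes: they are no part of the job. Leave any green or orange look-alike of the strip4 alone.

How it is judged:
On the way, in this order (a step that is already met when the one before it is completed fails the run):
1. with packing begun, the jaw is tried and runs to the end of its travel (still loose) (((x of strip0 in the frame of cramp between 0 and 0.075 m and y of strip0 in the frame of cramp between -0.015 and 0.015 m and z of strip0 in the frame of cramp below 0.028 m and angle between the y axis of strip0 and the y axis of cramp, either way round below 0.15 rad) or (x of strip1 in the frame of cramp between 0 and 0.075 m and y of strip1 in the frame of cramp between -0.015 and 0.015 m and z of strip1 in the frame of cramp below 0.028 m and angle between the y axis of strip1 and the y axis of cramp, either way round below 0.15 rad) or (x of strip2 in the frame of cramp between 0 and 0.075 m and y of strip2 in the frame of cramp between -0.015 and 0.015 m and z of strip2 in the frame of cramp below 0.028 m and angle between the y axis of strip2 and the y axis of cramp, either way round below 0.15 rad) or (x of strip3 in the frame of cramp between 0 and 0.075 m and y of strip3 in the frame of cramp between -0.015 and 0.015 m and z of strip3 in the frame of cramp below 0.028 m and angle between the y axis of strip3 and the y axis of cramp, either way round below 0.15 rad) or (x of strip4 in the frame of cramp between 0 and 0.075 m and y of strip4 in the frame of cramp between -0.015 and 0.015 m and z of strip4 in the frame of cramp below 0.028 m and angle between the y axis of strip4 and the y axis of cramp, either way round below 0.15 rad) or (x of strip5 in the frame of cramp between 0 and 0.075 m and y of strip5 in the frame of cramp between -0.015 and 0.015 m and z of strip5 in the frame of cramp below 0.028 m and angle between the y axis of strip5 and the y axis of cramp, either way round below 0.15 rad) or (x of strip6 in the frame of cramp between 0 and 0.075 m and y of strip6 in the frame of cramp between -0.015 and 0.015 m and z of strip6 in the frame of cramp below 0.028 m and angle between the y axis of strip6 and the y axis of cramp, either way round below 0.15 rad)) and value of joint jaw above 0.0205 m), for 0.1 s.
2. the jaw comes up snug: it presses on the packing and the packing on the stone (value of joint jaw above 0.001 m and contact force between stone and anything else above 1 N and ((x of strip0 in the frame of cramp between 0 and 0.075 m and y of strip0 in the frame of cramp between -0.015 and 0.015 m and z of strip0 in the frame of cramp below 0.028 m and angle between the y axis of strip0 and the y axis of cramp, either way round below 0.15 rad) or (x of strip1 in the frame of cramp between 0 and 0.075 m and y of strip1 in the frame of cramp between -0.015 and 0.015 m and z of strip1 in the frame of cramp below 0.028 m and angle between the y axis of strip1 and the y axis of cramp, either way round below 0.15 rad) or (x of strip2 in the frame of cramp between 0 and 0.075 m and y of strip2 in the frame of cramp between -0.015 and 0.015 m and z of strip2 in the frame of cramp below 0.028 m and angle between the y axis of strip2 and the y axis of cramp, either way round below 0.15 rad) or (x of strip3 in the frame of cramp between 0 and 0.075 m and y of strip3 in the frame of cramp between -0.015 and 0.015 m and z of strip3 in the frame of cramp below 0.028 m and angle between the y axis of strip3 and the y axis of cramp, either way round below 0.15 rad) or (x of strip4 in the frame of cramp between 0 and 0.075 m and y of strip4 in the frame of cramp between -0.015 and 0.015 m and z of strip4 in the frame of cramp below 0.028 m and angle between the y axis of strip4 and the y axis of cramp, either way round below 0.15 rad) or (x of strip5 in the frame of cramp between 0 and 0.075 m and y of strip5 in the frame of cramp between -0.015 and 0.015 m and z of strip5 in the frame of cramp below 0.028 m and angle between the y axis of strip5 and the y axis of cramp, either way round below 0.15 rad) or (x of strip6 in the frame of cramp between 0 and 0.075 m and y of strip6 in the frame of cramp between -0.015 and 0.015 m and z of strip6 in the frame of cramp below 0.028 m and angle between the y axis of strip6 and the y axis of cramp, either way round below 0.15 rad))), for 0.2 s.
At the end, for the whole second after the job is handed in: The jaw holds the packing against the stone with more than 1 N, hands off; every whole strip present lies either in the gap (centred across the board within 15 mm, square within 0.15 rad, on the board) or in the crate; the broken piece is in the crate; all at rest (value of joint jaw above 0.001 m and contact force between stone and anything else above 1 N and ((x of strip0 in the frame of cramp between 0 and 0.075 m and y of strip0 in the frame of cramp between -0.015 and 0.015 m and z of strip0 in the frame of cramp below 0.028 m and angle between the y axis of strip0 and the y axis of cramp, either way round below 0.15 rad) or (x of strip0 in the frame of crate between -0.078 and 0.078 m and y of strip0 in the frame of crate between -0.058 and 0.058 m and z of strip0 in the frame of crate between 0 and 0.05 m)) and ((x of strip1 in the frame of cramp between 0 and 0.075 m and y of strip1 in the frame of cramp between -0.015 and 0.015 m and z of strip1 in the frame of cramp below 0.028 m and angle between the y axis of strip1 and the y axis of cramp, either way round below 0.15 rad) or (x of strip1 in the frame of crate between -0.078 and 0.078 m and y of strip1 in the frame of crate between -0.058 and 0.058 m and z of strip1 in the frame of crate between 0 and 0.05 m)) and ((x of strip2 in the frame of cramp between 0 and 0.075 m and y of strip2 in the frame of cramp between -0.015 and 0.015 m and z of strip2 in the frame of cramp below 0.028 m and angle between the y axis of strip2 and the y axis of cramp, either way round below 0.15 rad) or (x of strip2 in the frame of crate between -0.078 and 0.078 m and y of strip2 in the frame of crate between -0.058 and 0.058 m and z of strip2 in the frame of crate between 0 and 0.05 m)) and ((x of strip3 in the frame of cramp between 0 and 0.075 m and y of strip3 in the frame of cramp between -0.015 and 0.015 m and z of strip3 in the frame of cramp below 0.028 m and angle between the y axis of strip3 and the y axis of cramp, either way round below 0.15 rad) or (x of strip3 in the frame of crate between -0.078 and 0.078 m and y of strip3 in the frame of crate between -0.058 and 0.058 m and z of strip3 in the frame of crate between 0 and 0.05 m)) and ((x of strip4 in the frame of cramp between 0 and 0.075 m and y of strip4 in the frame of cramp between -0.015 and 0.015 m and z of strip4 in the frame of cramp below 0.028 m and angle between the y axis of strip4 and the y axis of cramp, either way round below 0.15 rad) or (x of strip4 in the frame of crate between -0.078 and 0.078 m and y of strip4 in the frame of crate between -0.058 and 0.058 m and z of strip4 in the frame of crate between 0 and 0.05 m)) and ((x of strip5 in the frame of cramp between 0 and 0.075 m and y of strip5 in the frame of cramp between -0.015 and 0.015 m and z of strip5 in the frame of cramp below 0.028 m and angle between the y axis of strip5 and the y axis of cramp, either way round below 0.15 rad) or (x of strip5 in the frame of crate between -0.078 and 0.078 m and y of strip5 in the frame of crate between -0.058 and 0.058 m and z of strip5 in the frame of crate between 0 and 0.05 m)) and ((x of strip6 in the frame of cramp between 0 and 0.075 m and y of strip6 in the frame of cramp between -0.015 and 0.015 m and z of strip6 in the frame of cramp below 0.028 m and angle between the y axis of strip6 and the y axis of cramp, either way round below 0.15 rad) or (x of strip6 in the frame of crate between -0.078 and 0.078 m and y of strip6 in the frame of crate between -0.058 and 0.058 m and z of strip6 in the frame of crate between 0 and 0.05 m)) and x of broken in the frame of crate between -0.078 and 0.078 m and y of broken in the frame of crate between -0.058 and 0.058 m and z of broken in the frame of crate between 0 and 0.05 m and linear speed of each of strip0, strip1, strip2, strip3, strip4, strip5, strip6, broken below 0.03 m/s); the robot touches nothing.
It fails at once if the mallet is moved more than 30 mm (distance of mallet from where it was at the start of the episode above 0.03 m).
It fails at once if the brush is moved more than 30 mm (distance of brush from where it was at the start of the episode above 0.03 m).
It fails at once if the chisel is moved more than 30 mm (distance of chisel from where it was at the start of the episode above 0.03 m).
Of strip0, strip1, strip2, strip3, strip4, strip5, strip6 only 5 to 7 are there at a start; the rules pass over those that are not, and their reading is None.
At some moment in a run one of strip0, strip1, strip2, strip3, strip4, strip5, strip6, broken may be knocked a few centimetres aside while the robot is not near it.
Once in a run the grip may slacken for a moment while it holds something.
It also fails if it takes over 210 s, if anything falls off the work surface, if the arm or the gripper's body presses on something with over 40 N, if the wrist force passes 120 N, or if a joint passes its speed limit or range.

## Working session

There is one attempt and no reset: what is moved stays moved. The work goes in short steps, Python scripts to look and compute and a shell command to move; the robot and the scene stay as the last step left them, time stands still between calls to the robot, and variables do not carry over. Pictures are saved under pics/ and viewed, and the job is handed in when it is done.

```bash
ls; mkdir -p pics; python3 - <<'E'
from station import ctrl
import cv2
print(ctrl.state())
for n in("side","top"):
    r=ctrl.read_camera(n); cv2.imwrite(f"pics/{n}0.png",r["color"][:,:,::-1]); print(n,r["camera_matrix"],r["distortion"],r["view"])
E
```

```text
pics
{'t': 0.0, 'joints': array([ 1.11372214e+00,  1.81523591e-01,  1.60795397e+00, -2.88379871e-05,
        1.35378150e+00, -2.06280718e-01]), 'joint_velocities': array([-0.0001718 ,  0.00076342,  0.00039173, -0.00183265, -0.00036419,
       -0.0006792 ]), 'joint_torque': array([ 3.44199552e-04, -4.33883250e+01, -3.41840887e+01,  7.01284641e-02,
        3.85811110e-02, -1.25691454e-04]), 'tcp_pos': array([0.14246902, 0.55658852, 0.26284602]), 'ee_rot': array([ 2.48122734e+00,  1.92571081e+00, -2.33279686e-03]), 'force': array([ 0.87371117, -0.02021208,  0.11419129]), 'moment': array([-0.00927275,  0.03358007,  0.01068974]), 'finger_gap': 0.08811724929256139}
side [[397.0654621    0.         248.63643332]
 [  0.         397.0654621  199.2117308 ]
 [  0.           0.           1.        ]] [0.03219435 0.         0.         0.         0.        ] [[-0.89866491 -0.43847328 -0.01194025  0.57936545]
 [ 0.26408755 -0.56258951  0.7834225  -0.09827729]
 [-0.35022729  0.70088104  0.62137478 -0.71744172]
 [ 0.          0.          0.          1.        ]]
top [[482.68216436   0.         244.61403886]
 [  0.         482.68216436 193.78216473]
 [  0.           0.           1.        ]] [-0.07674891  0.          0.          0.          0.        ] [[ 0.01503892 -0.99937248  0.03206997  0.1348461 ]
 [ 0.99560493  0.01793195  0.09191993 -0.54965194]
 [-0.09243732  0.03054664  0.99524984 -1.04453518]
 [ 0.          0.          0.          1.        ]]
```

View pics/side0.png

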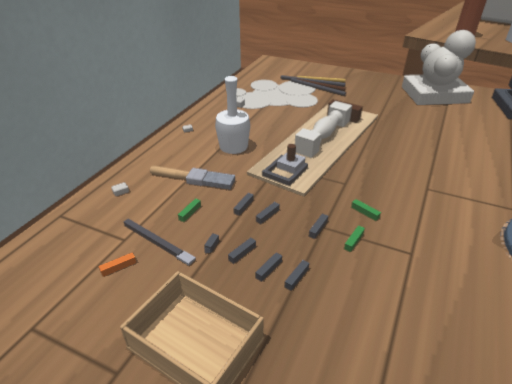

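View pics/top0.png

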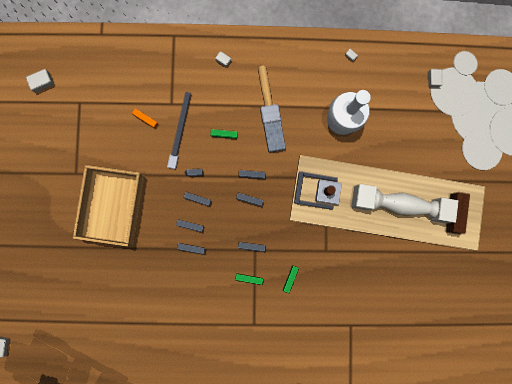

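```bash
cat > h.py <<'E'
import numpy as np,cv2
from scipy.spatial.transform import Rotation as R
from station import ctrl
def cam(n):
    return ctrl.read_camera(n)
def ray(r,px,z):
    px=np.atleast_2d(np.array(px,float))
    u=cv2.undistortPoints(px[:,None],r["camera_matrix"],r["distortion"])[:,0]
    d=np.c_[u[:,0],-u[:,1],-np.ones(len(u))]
    V=r["view"];Rm=V[:3,:3];c=-Rm.T@V[:3,3]; d=d@Rm
    return (c+d*((z-c[2])/d[:,2])[:,None])[:,:2]
def proj(r,P):
    P=np.atleast_2d(P);V=r["view"];q=P@V[:3,:3].T+V[:3,3];q=q*[1,-1,-1]
    return cv2.projectPoints(q,np.zeros(3),np.zeros(3),r["camera_matrix"],r["distortion"])[0][:,0]
def to(x,y,z,yaw):
    """tool down, tool x axis at world yaw (deg, mod 180). prints turn and shift in tool axes"""
    s=ctrl.state();R0=R.from_rotvec(s["ee_rot"])
    best=None
    for k in(0,180,-180):
        a=np.radians(yaw+k);T=np.array([[np.cos(a),np.sin(a),0],[np.sin(a),-np.cos(a),0],[0,0,-1]])
        rv=(R0.inv()*R.from_matrix(T)).as_rotvec()
        if best is None or np.linalg.norm(rv)<np.linalg.norm(best):best=rv
    d=R0.inv().apply(np.array([x,y,z])-s["tcp_pos"])*1000
    print("turn",best.round(3),"deg",np.degrees(np.linalg.norm(best)).round(1),"shift",d.round(1),"j6",s["joints"][5].round(2),"t",round(s["t"],1))
def yawnow():
    T=R.from_rotvec(ctrl.state()["ee_rot"]).as_matrix();return np.degrees(np.arctan2(T[1,0],T[0,0]))
def save(r,name,box=None,s=1):
    im=r["color"][:,:,::-1]
    if box:im=im[box[1]:box[3],box[0]:box[2]]
    cv2.imwrite("pics/"+name,cv2.resize(im,None,fx=s,fy=s,interpolation=cv2.INTER_CUBIC))
def strips(r,z=.016,thr=75,box=(150,150,290,300),show=True):
    im=r["color"].astype(int);mx=im.max(2);sat=mx-im.min(2)
    m=((mx<thr)&(sat<25)).astype(np.uint8)
    M=np.zeros_like(m);M[box[1]:box[3],box[0]:box[2]]=1
    cs,_=cv2.findContours(m*M,cv2.RETR_EXTERNAL,cv2.CHAIN_APPROX_NONE)
    out=[]
    for c in cs:
        if cv2.contourArea(c)<30:continue
        w=ray(r,c[:,0],z)*1000
        (cx,cy),(a,b),t=cv2.minAreaRect(w.astype(np.float32))
        if a<b:t+=90;a,b=b,a
        out.append((cx,cy,a,b,(t+90)%180-90,c[:,0].mean(0)))
    if show:
        for o in out:print("x %.1f y %.1f len %.1f w %.1f yaw %.1f px"%o[:5],o[5].round())
    return out
E
python3 - <<'E'
from h import *
r=cam("top");strips(r)
save(r,"t1.png",(270,140,500,260),3.4);save(r,"t1b.png",(150,150,290,300),4)
E
python3 - <<'E'
from h import *
r=cam("top");print(r["color"][195:203,250:256].tolist())
E
```

```text
[[[121, 82, 45], [120, 79, 40], [120, 80, 43], [113, 75, 38], [118, 79, 41], [119, 78, 45]], [[100, 84, 77], [89, 75, 65], [102, 70, 37], [120, 78, 40], [127, 83, 44], [124, 81, 46]], [[87, 92, 100], [86, 92, 98], [96, 96, 103], [115, 115, 121], [97, 84, 73], [107, 76, 49]], [[91, 98, 110], [88, 98, 111], [90, 100, 110], [96, 105, 121], [82, 92, 101], [92, 91, 95]], [[86, 94, 103], [89, 96, 104], [88, 98, 102], [82, 94, 102], [85, 93, 104], [84, 92, 105]], [[94, 101, 111], [85, 97, 105], [89, 94, 106], [86, 95, 105], [89, 97, 107], [91, 98, 109]], [[92, 101, 113], [88, 93, 106], [90, 97, 107], [95, 100, 109], [87, 92, 102], [85, 95, 105]], [[57, 64, 69], [86, 92, 106], [101, 108, 120], [96, 101, 112], [90, 94, 106], [93, 99, 111]]]
```

View pics/t1.png

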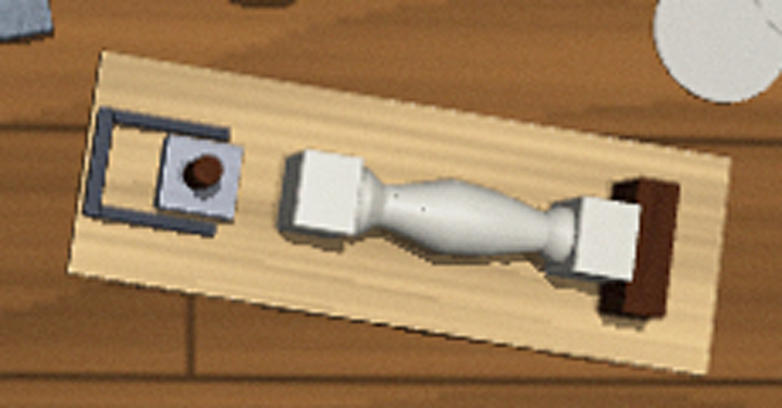

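View pics/t1b.png

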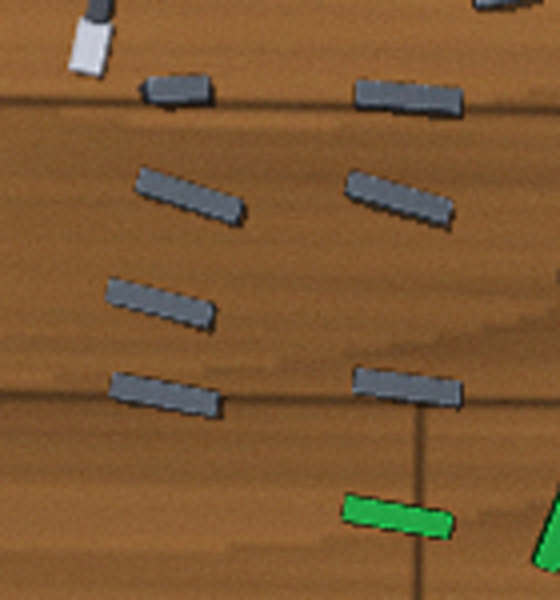

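```bash
python3 - <<'E'
s=open('h.py').read()
s=s.replace("m=((mx<thr)&(sat<25)).astype(np.uint8)","m=((im[:,:,2]-im[:,:,0]>3)&(mx>thr)).astype(np.uint8)")
open('h.py','w').write(s)
E
python3 - <<'E'
from h import *
r=cam("top");strips(r)
f=lambda a,z:ray(r,np.array(a)/3.4+[270,140],z)*1000
b=f([(104,51),(732,157),(706,374),(69,272)],.01);print(b)
ux=(b[1]-b[0])+(b[2]-b[3]);print("L",np.linalg.norm(b[1]-b[0]),np.linalg.norm(b[2]-b[3]),np.linalg.norm(b[0]-b[3]),np.linalg.norm(b[1]-b[2]))
uy=(b[0]-b[3])+(b[1]-b[2]);print("yaw x",np.degrees(np.arctan2(ux[1],ux[0])),"yaw y",np.degrees(np.arctan2(uy[1],uy[0])))
ang=np.arctan2(ux[1],ux[0]);e=np.array([np.cos(ang),np.sin(ang)]);n=np.array([-e[1],e[0]])
c=b.mean(0);O=c-130*e;print("origin",O,ang)
C=lambda p:(np.array([(p-O)@e,(p-O)@n]).T).round(1)
print("jaw top front",C(f([(243,146),(233,221),(169,136),(158,208)],.0305)))
print("plinth top",C(f([(303,151),(294,230),(363,157),(355,235)],.06)))
print("plinth low",C(f([(285,155),(278,235)],.01)))
print("post top",C(f([(210,165)],.0685)), f([(210,165)],.0685))
E
```

```text
x 351.3 y 48.4 len 37.2 w 11.1 yaw 0.5 px [288. 284.]
x 360.4 y 131.2 len 58.6 w 13.6 yaw 80.9 px [249. 279.]
x 425.7 y 261.1 len 58.2 w 12.4 yaw 79.7 px [191. 248.]
x 431.9 y 127.2 len 57.8 w 12.6 yaw 83.7 px [251. 246.]
x 476.1 y 264.5 len 57.9 w 12.3 yaw 77.0 px [190. 225.]
x 537.0 y 133.2 len 58.4 w 12.4 yaw 74.3 px [249. 199.]
x 535.8 y 249.9 len 58.3 w 11.9 yaw 72.5 px [197. 198.]
x 593.6 y 129.0 len 57.1 w 12.1 yaw 86.1 px [252. 174.]
x 595.9 y 257.4 len 31.3 w 11.3 yaw -88.9 px [194. 172.]
x 623.8 y 305.6 len 41.6 w 17.1 yaw -9.5 px [173. 159.]
[[ 639.18637985   17.83224965]
 [ 576.42592097 -416.34393822]
 [ 428.61979899 -393.588544  ]
 [ 491.51866434   40.39659275]]
L 438.68877043404154 438.5195163075355 149.3817384480168 149.5475097118482
yaw x -98.23590347054099 yaw y -8.720061775574763
origin [552.56007831 -59.26664409] -1.7145399592322645
jaw top front [[  8.3  23.6]
 [  8.7 -26.1]
 [-40.9  22.2]
 [-41.2 -25.6]]
plinth top [[ 40.6  22.3]
 [ 41.8 -28.6]
 [ 79.6  24.8]
 [ 81.1 -25.5]]
plinth low [[ 41.6  25.4]
 [ 44.3 -28.3]]
post top [[-18.9   2.5]] [[557.76820566 -40.8861287 ]]
```

```bash
python3 - <<'E'
from h import *
r=cam("top")
print("mallet",ray(r,[(347,115)],.06),"handle",ray(r,[(362,97)],.185))
e=np.array([np.cos(-1.7181),np.sin(-1.7181)]);n=np.array([-e[1],e[0]]);O=np.array([552.56,-59.27])
p=ray(r,np.array([(229,128),(231,137),(215,226),(213,236)])/3.4+[270,140],.02)*1000-O
print("rails",p@e,p@n)
print(yawnow())
P=O+e*(-19.5); print(P); to(P[0]/1e3,P[1]/1e3,.16,-8.4)
s=cam("side");save(s,"s1.png",(240,90,390,200),5)
E
```

```text
mallet [[ 0.72166793 -0.07722433]] handle [[ 0.72508264 -0.0762441 ]]
rails [-0.48703353  1.68851826 -0.33364696 -0.68597777] [ 35.53734387  29.83296433 -30.17110393 -36.89268776]
75.6295350110459
[555.42204508 -39.98117686]
turn [0.000e+00 1.000e-03 1.467e+00] deg 84.0 shift [-475.7  548.   103.6] j6 -0.21 t 0.3
```

View pics/s1.png

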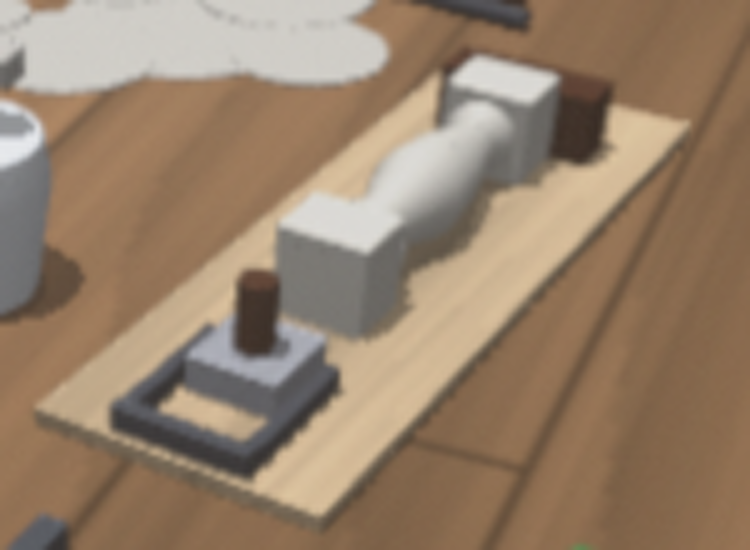

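```bash
python3 -m pendant '[[0,0,0.5,-160,185,0,-0.2],[0,0,0.75,-240,275,0,-0.2],[0,0,0.75,-240,275,0,-0.2],[0,0,0.75,-240,275,0,-0.2],[0,0,0.75,-240,275,0,-0.2]]' 40; cat > g.py <<'E'
import sys
from h import *
to(*[float(v) for v in sys.argv[1:]])
E
python3 g.py .5554 -.040 .16 -8.4
```

```text
t: 0.85
tcp_pos: [0.285, 0.3495, 0.2638]
ee_rot: [3.017, 0.875, 0.001]
force: [0.4, 0.1, 0.3]
finger_gap: 0.053
turn [ 0.    -0.     0.711] deg 40.7 shift [ 20.1 473.7 103.9] j6 0.06 t 0.8
```

```bash
python3 -m pendant '[[0,0,0.711,20,474,20,-0.2],[0,0,0.711,20,474,20,-0.2],[0,0,0.711,20,474,20,-0.2],[0,0,0.711,20,474,20,-0.2],[0,0,0.711,20,474,20,-0.2]]' ; python3 g.py .5554 -.040 .16 -8.4
```

```text
t: 1.35
tcp_pos: [0.4275, 0.1438, 0.2536]
ee_rot: [-3.132, 0.239, -0.003]
force: [0.4, 0.2, 0.4]
finger_gap: 0.053
turn [-0.001 -0.002 -0.006] deg 0.3 shift [154.2 162.3  93.7] j6 0.21 t 1.4
```

```bash
python3 -m pendant '[[0,0,0,154,162,40,-0.2],[0,0,0,154,162,40,-0.2],[0,0,0,154,162,93,-0.2],[0,0,0,154,162,93,-0.2],[0,0,0,154,162,93,-0.2]]' ; python3 g.py .5554 -.040 .10 -8.4;python3 -c "
from h import *
r=cam('top');save(r,'t2.png',(270,120,400,260),4);r=cam('side');save(r,'s2.png',(200,60,390,200),4)"
```

```text
t: 1.85
tcp_pos: [0.5562, -0.0416, 0.1599]
ee_rot: [-3.132, 0.24, -0.004]
force: [0.5, 0.8, 1.2]
finger_gap: 0.0528
turn [-0.    -0.002 -0.006] deg 0.4 shift [-1.1 -1.4 59.9] j6 -0.14 t 1.9
```

View pics/s2.png

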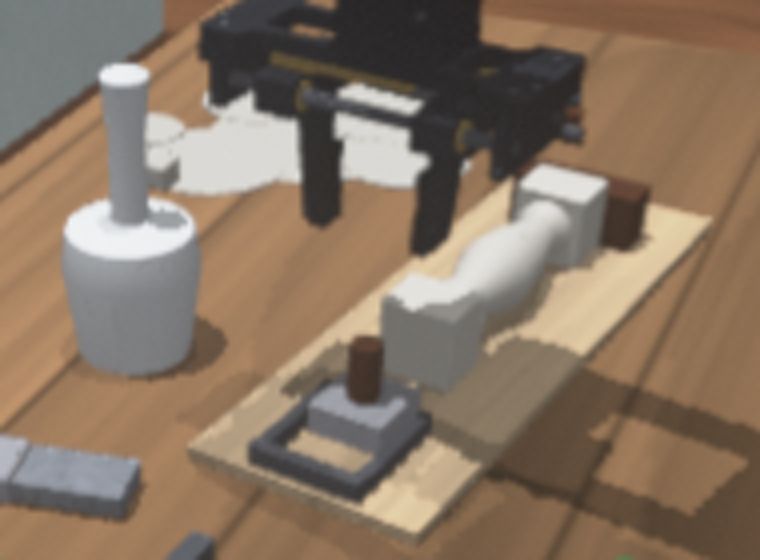

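View pics/t2.png

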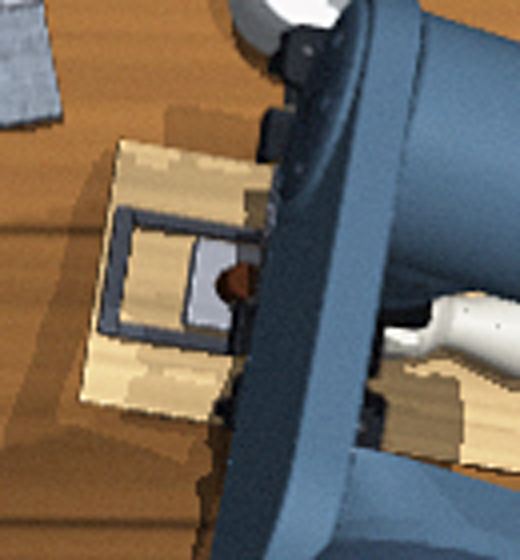

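```bash
python3 -m pendant '[[0,0,0,-1,-1.5,60,-0.2],[0,0,0,-1,-1.5,60,-0.2],[0,0,0,-1,-1.5,75,-0.2],[0,0,0,-1,-1.5,75,-0.2]]' ; python3 g.py .5554 -.040 .06 -8.4;python3 -c "
from h import *
r=cam('side');save(r,'s3.png',(200,60,390,200),4)"
```

```text
t: 2.35
tcp_pos: [0.5529, -0.0406, 0.0804]
ee_rot: [-3.131, 0.245, 0.011]
force: [0.5, 0.5, -0.1]
finger_gap: 0.0528
turn [-0.001  0.007 -0.009] deg 0.7 shift [ 2.5 -1.  20.4] j6 -0.13 t 2.4
```

View pics/s3.png

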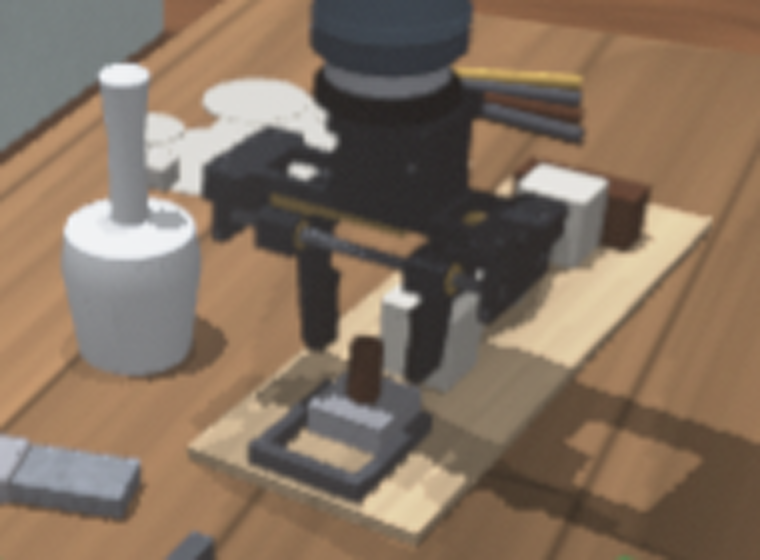

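```bash
python3 -m pendant '[[0,0,0,2.5,-1,20,-0.2],[0,0,0,2.5,-1,20,-0.2],[0,0,0,2.5,-1,20,-0.2]]' ; python3 -c "
from h import *
r=cam('side');save(r,'s4.png',(200,60,390,200),4)"
```

```text
t: 2.7
tcp_pos: [0.557, -0.0401, 0.0631]
ee_rot: [-3.132, 0.244, 0.005]
force: [-0.1, 0.7, 0.1]
finger_gap: 0.0531
```

View pics/s4.png

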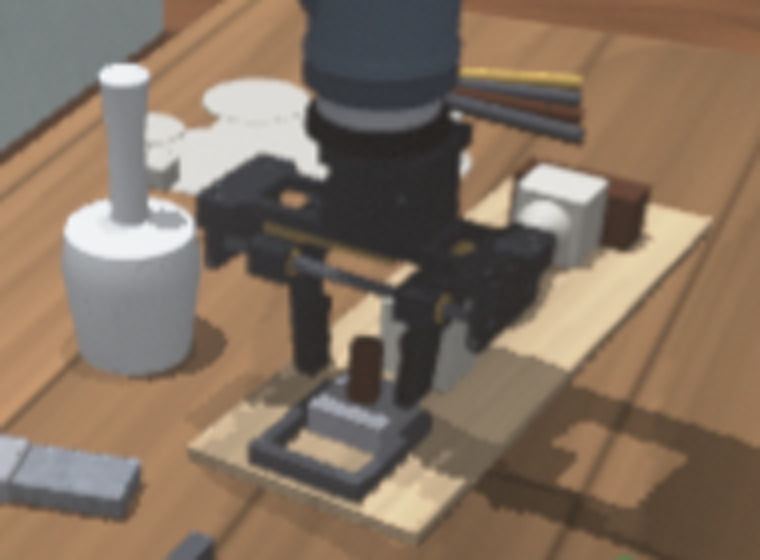

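```bash
python3 -m pendant '[[0,0,0,0,0,3,0.2],[0,0,0,0,0,3,0.7],[0,0,0,0,0,3,0.7],[0,0,0,0,0,3,0.7],[0,0,0,0,0,3,0.7]]' 40;  python3 -m pendant '[[0,0,0,0,0,0,0.7],[0,0,0,0,0,0,0.7],[0,0,0,0,0,0,0.7]]'
```

```text
t: 3.25
tcp_pos: [0.5542, -0.0397, 0.0598]
ee_rot: [-3.131, 0.243, 0.016]
force: [-11.7, 0.6, 10.3]
finger_gap: 0.0189
t: 3.55
tcp_pos: [0.5541, -0.0397, 0.0599]
ee_rot: [-3.131, 0.243, 0.017]
force: [-2.3, 0.1, 2.5]
finger_gap: 0.0189
```

```bash
python3 -m pendant '[[0,0,0,0,-2,0,0.7],[0,0,0,0,-4,0,0.7],[0,0,0,0,-6,0,0.7],[0,0,0,0,-7,0,0.7]]';python3 -m pendant '[[0,0,0,0,-0.8,0,0.7],[0,0,0,0,-1.5,0,0.7]]'
```

```text
t: 3.95
tcp_pos: [0.555, -0.0335, 0.0599]
ee_rot: [3.132, -0.243, -0.017]
force: [-3.1, -5.5, 1.6]
finger_gap: 0.0187
t: 4.15
tcp_pos: [0.5551, -0.0327, 0.0599]
ee_rot: [3.131, -0.243, -0.018]
force: [-3.0, -4.6, 2.4]
finger_gap: 0.0191
```

```bash
python3 -m pendant '[[0,0,0,0,-1,0,0.7],[0,0,0,0,-2,0,0.7],[0,0,0,0,-2,0,0.7]]';python3 -m pendant '[[0,0,0,0,-1,0,0.7],[0,0,0,0,-1,0,0.7]]'
```

```text
t: 4.45
tcp_pos: [0.5553, -0.0313, 0.0599]
ee_rot: [3.13, -0.242, -0.019]
force: [-2.5, -4.3, 1.4]
finger_gap: 0.0189
t: 4.65
tcp_pos: [0.5554, -0.031, 0.0599]
ee_rot: [3.129, -0.242, -0.019]
force: [-2.9, -5.7, 2.1]
finger_gap: 0.0191
```

```bash
python3 -m pendant '[[0,0,0,0,-1.5,0,0.7],[0,0,0,0,-2.5,0,0.7],[0,0,0,0,-2.5,0,0.7]]';python3 -m pendant '[[0,0,0,0,-1,0,0.7],[0,0,0,0,-1.5,0,0.7]]'
```

```text
t: 4.95
tcp_pos: [0.5555, -0.0303, 0.0599]
ee_rot: [3.126, -0.241, -0.02]
force: [-3.8, -10.8, 1.4]
finger_gap: 0.0195
t: 5.15
tcp_pos: [0.5555, -0.0303, 0.0599]
ee_rot: [3.123, -0.241, -0.021]
force: [-3.9, -10.2, 0.8]
finger_gap: 0.0186
```

```bash
python3 -m pendant '[[0,0,0,0,0,0,0.3],[0,0,0,0,0,0,0.0],[0,0,0,0,0,0,-0.2],[0,0,0,0,0,0,-0.2]]';python3 -m pendant '[[0,0,0,0,0,-50,-0.2],[0,0,0,0,0,-100,-0.9],[0,0,0,0,0,-140,-0.9],[0,0,0,0,0,-140,-0.9]]'; python3 g.py .4319 .1272 .1 83.7
```

```text
t: 5.55
tcp_pos: [0.5556, -0.0299, 0.0599]
ee_rot: [3.123, -0.241, -0.021]
force: [-0.3, -1.1, -0.3]
finger_gap: 0.0487
t: 5.95
tcp_pos: [0.5614, -0.0294, 0.2068]
ee_rot: [3.122, -0.24, -0.002]
force: [0.9, 0.0, -0.2]
finger_gap: 0.0745
turn [ 0.009 -0.008  1.527] deg 87.5 shift [-151.9 -136.1  105.4] j6 -0.1 t 6.0
```

```bash
python3 -m pendant '[[0,0,0.75,-75,-68,0,-0.9],[0,0,0.75,-75,-68,0,-0.9],[0,0,0.75,-75,-68,0,-0.9],[0,0,0.75,-75,-68,0,-0.9],[0,0,0.75,-75,-68,0,-0.9]]';  python3 g.py .4319 .1272 .08 83.7
```

```text
t: 6.45
tcp_pos: [0.4971, 0.05, 0.2053]
ee_rot: [2.814, -1.374, 0.003]
force: [0.1, -0.5, 1.4]
finger_gap: 0.0839
turn [ 0.005 -0.009  0.772] deg 44.3 shift [-101.8    2.8  124.7] j6 0.78 t 6.5
```

```bash
python3 -m pendant '[[0,0,0.77,-102,3,0,-0.9],[0,0,0.77,-102,3,0,-0.9],[0,0,0.77,-102,3,60,-0.9],[0,0,0.77,-102,3,100,-0.9],[0,0,0.77,-102,3,110,-0.9]]'; python3 -c "
from h import *
r=cam('top');save(r,'t5.png');strips(r);r=cam('side');save(r,'s5.png',(160,140,360,300),4)
to(.4319, .1272, .06, 83.7)"
```

```text
t: 6.95
tcp_pos: [0.4266, 0.128, 0.0893]
ee_rot: [2.125, -2.292, -0.001]
force: [-0.9, 0.5, -0.3]
finger_gap: 0.0837
x 345.8 y 48.4 len 26.2 w 11.1 yaw 0.5 px [287. 286.]
x 425.6 y 261.1 len 58.2 w 12.4 yaw 79.7 px [191. 248.]
x 423.2 y 105.3 len 124.4 w 120.9 yaw -89.1 px [262. 250.]
x 401.3 y 185.1 len 171.2 w 29.9 yaw 2.1 px [225. 261.]
x 476.1 y 264.5 len 57.9 w 12.3 yaw 77.0 px [190. 225.]
x 537.0 y 133.2 len 58.4 w 12.8 yaw 74.3 px [249. 199.]
x 535.8 y 250.0 len 58.4 w 11.9 yaw 72.5 px [197. 198.]
x 593.8 y 129.0 len 57.0 w 12.0 yaw 86.3 px [252. 174.]
x 595.9 y 257.4 len 31.3 w 11.3 yaw -88.9 px [194. 172.]
x 623.9 y 305.5 len 41.6 w 17.4 yaw -12.2 px [173. 159.]
turn [ 0.008 -0.011  0.039] deg 2.4 shift [-0.1 -3.3 31.7] j6 1.68 t 7.0
```

View pics/s5.png

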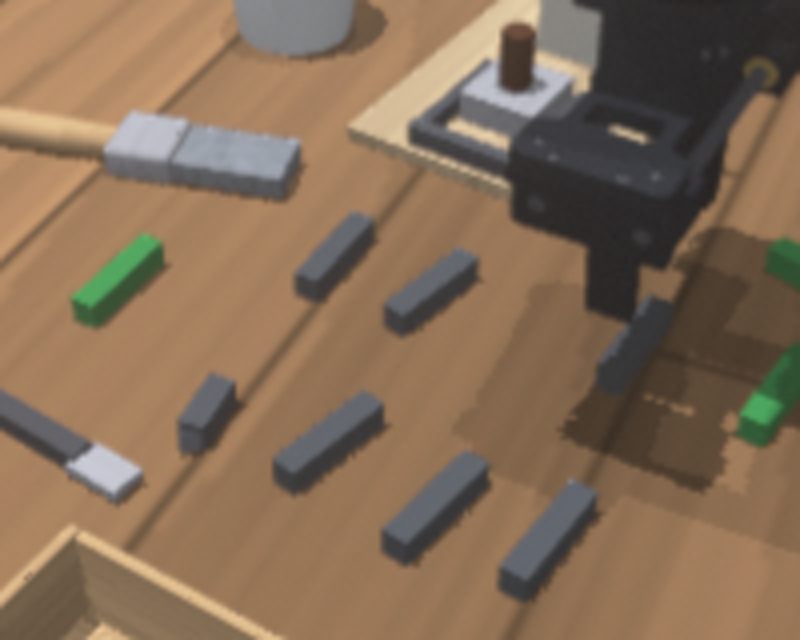

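View pics/t5.png

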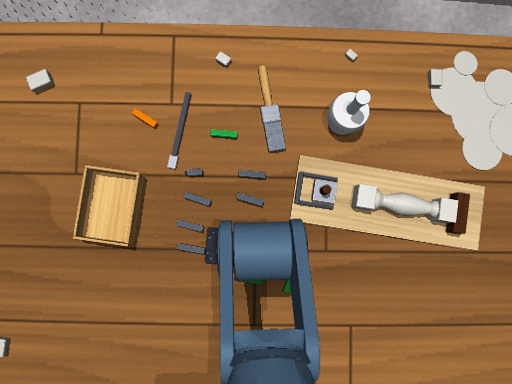

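```bash
python3 -m pendant '[[0.01,-0.01,0.04,0,-3.5,32,-0.9],[0.01,-0.01,0.04,0,-3.5,32,-0.9],[0.01,-0.01,0.04,0,-3.5,45,-0.9],[0.01,-0.01,0.04,0,-3.5,45,-0.9]]'; python3 g.py .431 .128 .028 83.7
```

```text
t: 7.45
tcp_pos: [0.4318, 0.1269, 0.0471]
ee_rot: [2.098, -2.338, 0.003]
force: [-0.2, 0.7, -0.5]
finger_gap: 0.0834
turn [-0.001 -0.001  0.002] deg 0.1 shift [-1.1  1.  19.1] j6 1.7 t 7.5
```

```bash
python3 -m pendant '[[0,0,0,-1,1,12,-0.9],[0,0,0,-1,1,19,-0.9],[0,0,0,-1,1,19,-0.6],[0,0,0,-1,1,19,-0.3],[0,0,0,-1,1,19,-0.2]]' 15;python3 -m pendant '[[0,0,0,0,0,0,-0.2],[0,0,0,0,0,0,-0.2],[0,0,0,0,0,0,-0.2]]'
```

```text
t: 7.95
tcp_pos: [0.4312, 0.128, 0.0284]
ee_rot: [2.098, -2.338, 0.003]
force: [-0.3, -0.2, -0.2]
finger_gap: 0.0619
t: 8.25
tcp_pos: [0.4313, 0.128, 0.0286]
ee_rot: [-2.098, 2.338, -0.003]
force: [1.1, -0.6, -0.8]
finger_gap: 0.0603
```

```bash
python3 -m pendant '[[0,0,0,0,0,-40,-0.2],[0,0,0,0,0,-90,-0.2],[0,0,0,0,0,-120,-0.2],[0,0,0,0,0,-120,-0.2]]' 25; python3 g.py .547 -.0877 .148 -8.5
```

```text
t: 8.65
tcp_pos: [0.4344, 0.1283, 0.1531]
ee_rot: [-2.094, 2.332, -0.013]
force: [0.7, -0.2, -0.3]
finger_gap: 0.0597
turn [-0.009 -0.008 -1.53 ] deg 87.7 shift [ 202.7 -135.1    6.6] j6 1.7 t 8.7
```

```bash
python3 -m pendant '[[0,0,-0.75,100,-70,0,-0.2],[0,0,-0.75,100,-70,0,-0.2],[0,0,-0.75,100,-70,0,-0.2],[0,0,-0.75,100,-70,0,-0.2],[0,0,-0.75,100,-70,0,-0.2]]'; python3 g.py .547 -.0877 .148 -8.5
```

```text
t: 9.15
tcp_pos: [0.4929, 0.0203, 0.1526]
ee_rot: [-2.789, 1.439, -0.013]
force: [-0.3, 0.1, -0.6]
finger_gap: 0.0595
turn [-0.004 -0.008 -0.804] deg 46.1 shift [119.3  18.5   5.1] j6 0.75 t 9.2
```

```bash
python3 -m pendant '[[0,0,-0.8,119,18,5,-0.2],[0,0,-0.8,119,18,5,-0.2],[0,0,-0.8,119,18,5,-0.2],[0,0,-0.8,119,18,5,-0.2],[0,0,-0.8,119,18,5,-0.2]]';python3 -m pendant '[[0,0,-0.05,0,0,5,-0.2],[0,0,-0.05,0,0,5,-0.2]]'; python3 g.py .547 -.0877 .1 -8.5;python3 -c "
from h import *
r=cam('side');save(r,'s6.png',(200,60,390,200),4)"
```

```text
t: 9.65
tcp_pos: [0.5467, -0.088, 0.1463]
ee_rot: [-3.124, 0.327, -0.01]
force: [0.2, -0.3, -0.6]
finger_gap: 0.0595
t: 9.85
tcp_pos: [0.5454, -0.0878, 0.1392]
ee_rot: [-3.13, 0.249, -0.005]
force: [-0.4, 0.1, 0.6]
finger_gap: 0.0599
turn [-0.002 -0.003 -0.01 ] deg 0.6 shift [ 1.5 -0.3 39.2] j6 -0.22 t 9.8
```

View pics/s6.png

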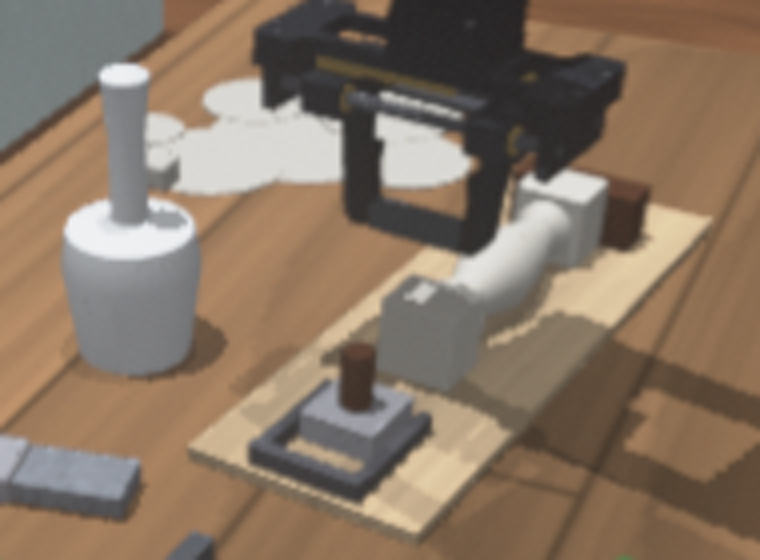

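```bash
python3 -m pendant '[[0,0,-0.01,1.5,-2,40,-0.2],[0,0,-0.01,1.5,-2,60,-0.2],[0,0,-0.01,1.5,-2,80,-0.2],[0,0,-0.01,1.5,-2,80,-0.2],[0,0,-0.01,1.5,-2,80,-0.2]]'; python3 g.py .5473 -.0857 .04 -8.5;python3 -c "
from h import *
r=cam('side');save(r,'s7.png',(200,60,390,200),4)"
```

```text
t: 10.4
tcp_pos: [0.5476, -0.0857, 0.0597]
ee_rot: [-3.131, 0.237, -0.004]
force: [0.3, -0.6, -0.5]
finger_gap: 0.0595
turn [-0.002 -0.003 -0.003] deg 0.2 shift [-0.4  0.1 19.7] j6 -0.22 t 10.4
```

View pics/s7.png

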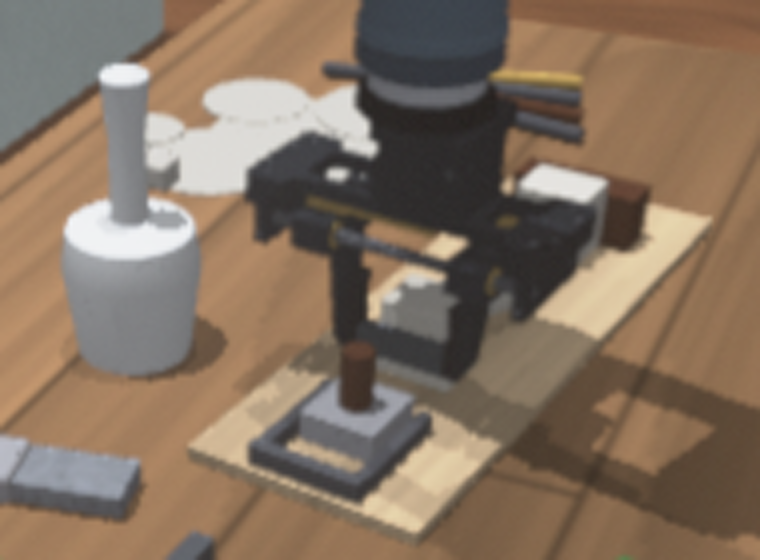

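```bash
python3 -m pendant '[[0,0,0,0,0,12,-0.2],[0,0,0,0,0,20,-0.2],[0,0,0,0,0,20.5,-0.2],[0,0,0,0,0,20.5,-0.2]]';python3 -m pendant '[[0,0,0,0,0,0.5,-0.35],[0,0,0,0,0,0.5,-0.6],[0,0,0,0,0,0.5,-0.6],[0,0,0,0,0,0.5,-0.6]]';python3 -m pendant '[[0,0,0,0,0,-40,-0.6],[0,0,0,0,0,-80,-0.2],[0,0,0,0,0,-80,-0.2],[0,0,0,0,0,-80,-0.2]]';python3 g.py .5555 -.0303 .12 -8.5;python3 -c "
from h import *
r=cam('side');save(r,'s8.png',(200,60,390,200),4)"
```

```text
t: 10.85
tcp_pos: [0.5481, -0.0859, 0.0397]
ee_rot: [-3.131, 0.237, -0.006]
force: [-0.1, 0.3, -0.0]
finger_gap: 0.0596
t: 11.25
tcp_pos: [0.5483, -0.086, 0.0394]
ee_rot: [-3.131, 0.237, -0.006]
force: [-0.1, -0.1, -0.7]
finger_gap: 0.0703
t: 11.65
tcp_pos: [0.5487, -0.0863, 0.1206]
ee_rot: [-3.132, 0.237, -0.011]
force: [-1.1, -0.3, 0.3]
finger_gap: 0.0527
turn [-0.001 -0.007 -0.003] deg 0.4 shift [ -1.7 -56.4   0.6] j6 -0.22 t 11.7
```

View pics/s8.png

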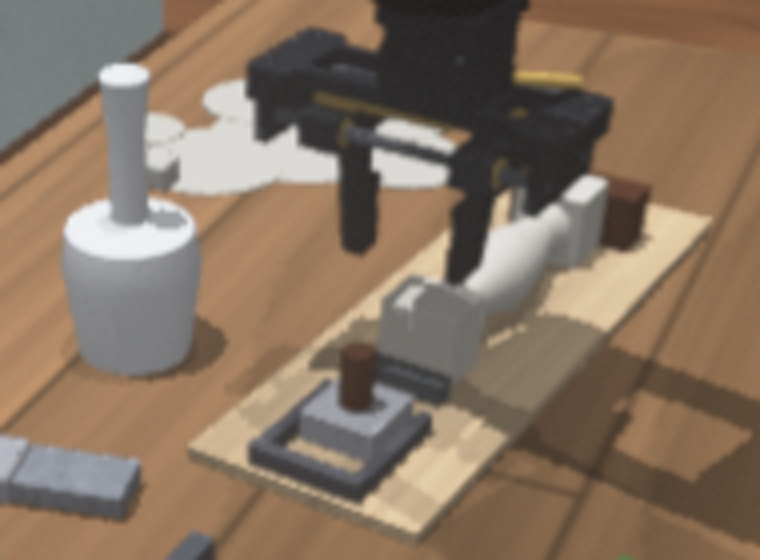

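Strip 1 lies in the gap (px ~410,378), square. Now try the jaw.

```bash
python3 -m pendant '[[0,0,0,-1.5,-56,0,-0.2],[0,0,0,-1.5,-56,0,-0.2],[0,0,0,-1.5,-56,30,-0.2],[0,0,0,-1.5,-56,58,-0.2],[0,0,0,-1.5,-56,58,-0.2]]';python3 g.py .5555 -.0303 .06 -8.5
```

```text
t: 12.2
tcp_pos: [0.5524, -0.0297, 0.057]
ee_rot: [-3.13, 0.236, 0.003]
force: [0.0, 0.2, 0.9]
finger_gap: 0.0532
turn [-0.002  0.002 -0.002] deg 0.2 shift [ 3.1  0.1 -3. ] j6 -0.12 t 12.2
```

```bash
python3 -m pendant '[[0,0,0,3,0,-3,0.2],[0,0,0,3,0,-3,0.7],[0,0,0,3,0,-3,0.7],[0,0,0,3,0,-3,0.7],[0,0,0,3,0,-3,0.7]]' 50;  python3 -m pendant '[[0,0,0,0,3,0,0.7],[0,0,0,0,6,0,0.7],[0,0,0,0,9,0,0.7],[0,0,0,0,12,0,0.7],[0,0,0,0,15,0,0.7]]';  python3 -m pendant '[[0,0,0,0,2,0,0.7],[0,0,0,0,4,0,0.7],[0,0,0,0,5,0,0.7]]'
```

```text
t: 12.7
tcp_pos: [0.5554, -0.0303, 0.0606]
ee_rot: [-3.131, 0.236, 0.003]
force: [-3.1, 0.2, 4.0]
finger_gap: 0.0186
t: 13.2
tcp_pos: [0.5532, -0.0444, 0.0607]
ee_rot: [-3.129, 0.236, 0.002]
force: [2.1, 6.4, -0.8]
finger_gap: 0.0186
t: 13.5
tcp_pos: [0.5526, -0.0489, 0.0607]
ee_rot: [-3.128, 0.236, 0.001]
force: [1.2, 6.1, -0.9]
finger_gap: 0.0187
```

```bash
python3 -m pendant '[[0,0,0,0,2,0,0.7],[0,0,0,0,4,0,0.7],[0,0,0,0,4.5,0,0.7]]';  python3 -m pendant '[[0,0,0,0,1,0,0.7],[0,0,0,0,2,0,0.7],[0,0,0,0,2,0,0.7]]'
```

```text
t: 13.8
tcp_pos: [0.5521, -0.0523, 0.0607]
ee_rot: [-3.126, 0.236, 0.001]
force: [2.6, 9.2, -0.4]
finger_gap: 0.0189
t: 14.1
tcp_pos: [0.552, -0.0523, 0.0607]
ee_rot: [-3.123, 0.237, -0.0]
force: [3.7, 11.5, -1.0]
finger_gap: 0.0188
```

```bash
python3 -m pendant '[[0,0,0,0,-5,0,0.7],[0,0,0,0,-10,0,0.7],[0,0,0,0,-15,0,0.7],[0,0,0,0,-20,0,0.7],[0,0,0,0,-23,0,0.7]]';  python3 -m pendant '[[0,0,0,0,-1,0,0.7],[0,0,0,0,-3,0,0.7],[0,0,0,0,-3,0,0.7]]'
```

```text
t: 14.6
tcp_pos: [0.5553, -0.0303, 0.0607]
ee_rot: [-3.124, 0.237, 0.0]
force: [-0.6, -5.2, -3.9]
finger_gap: 0.0189
t: 14.9
tcp_pos: [0.5554, -0.0301, 0.0607]
ee_rot: [-3.129, 0.236, 0.001]
force: [-2.7, -14.7, -1.5]
finger_gap: 0.0185
```

```bash
python3 -m pendant '[[0,0,0,0,0.5,0,0.3],[0,0,0,0,0.5,0,0.0],[0,0,0,0,0,0,-0.2],[0,0,0,0,0,0,-0.2]]';python3 -m pendant '[[0,0,0,0,0,-50,-0.2],[0,0,0,0,0,-100,-0.9],[0,0,0,0,0,-140,-0.9],[0,0,0,0,0,-140,-0.9]]'; python3 g.py .536 .134 .1 74.3
```

```text
t: 15.3
tcp_pos: [0.5555, -0.0296, 0.0608]
ee_rot: [-3.129, 0.236, 0.001]
force: [-0.2, -0.2, 0.2]
finger_gap: 0.0484
t: 15.7
tcp_pos: [0.5593, -0.0306, 0.2077]
ee_rot: [-3.131, 0.235, -0.018]
force: [0.5, 0.3, 0.4]
finger_gap: 0.0744
turn [ 0.006 -0.011 -1.446] deg 82.9 shift [ -48.8 -159.   107.6] j6 -0.12 t 15.7
```

```bash
python3 -m pendant '[[0,0,-0.74,-25,-80,0,-0.9],[0,0,-0.74,-25,-80,0,-0.9],[0,0,-0.74,-25,-80,0,-0.9],[0,0,-0.74,-25,-80,0,-0.9],[0,0,-0.74,-25,-80,0,-0.9]]';  python3 -c "
from h import *
r=cam('top');save(r,'t9.png',(270,140,400,260),5);strips(r,box=(230,160,270,260))
to(.536, .134, .1, 74.3)"
```

```text
t: 16.2
tcp_pos: [0.546, 0.0531, 0.2067]
ee_rot: [3.001, 0.924, 0.016]
force: [0.3, -0.2, -0.4]
finger_gap: 0.0834
x 537.0 y 133.2 len 58.4 w 12.8 yaw 74.3 px [249. 199.]
x 593.9 y 128.9 len 56.9 w 11.7 yaw 86.1 px [252. 174.]
turn [ 0.008 -0.007 -0.693] deg 39.7 shift [ 36.9 -72.9 106.7] j6 -0.73 t 16.2
```

View pics/t9.png

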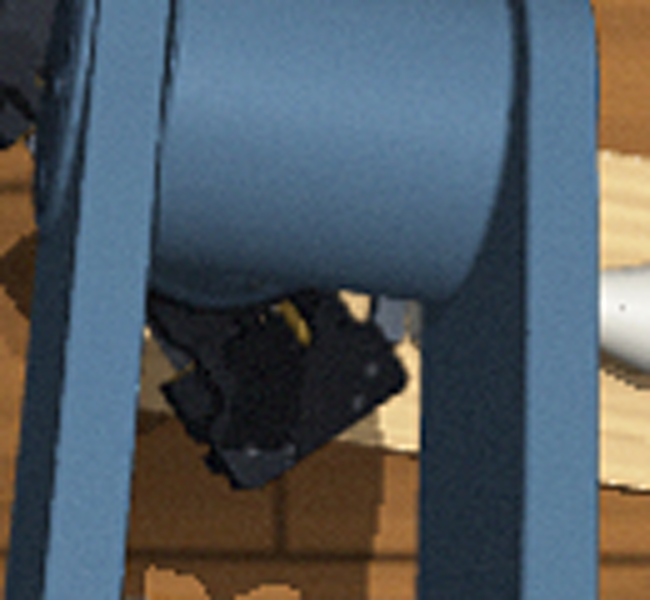

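```bash
python3 -m pendant '[[0,0,-0.69,37,-73,0,-0.9],[0,0,-0.69,37,-73,0,-0.9],[0,0,-0.69,37,-73,60,-0.9],[0,0,-0.69,37,-73,100,-0.9],[0,0,-0.69,37,-73,110,-0.9]]';  python3 -c "
from h import *
r=cam('side');save(r,'s9.png',(160,80,390,270),3.4)
to(.536, .134, .05, 74.3)"
```

```text
t: 16.75
tcp_pos: [0.5312, 0.1345, 0.0902]
ee_rot: [-2.502, -1.898, -0.0]
force: [-0.5, 0.0, -1.1]
finger_gap: 0.0835
turn [-0.    -0.001  0.005] deg 0.3 shift [ 0.8  4.2 40.7] j6 -1.27 t 16.8
```

View pics/s9.png

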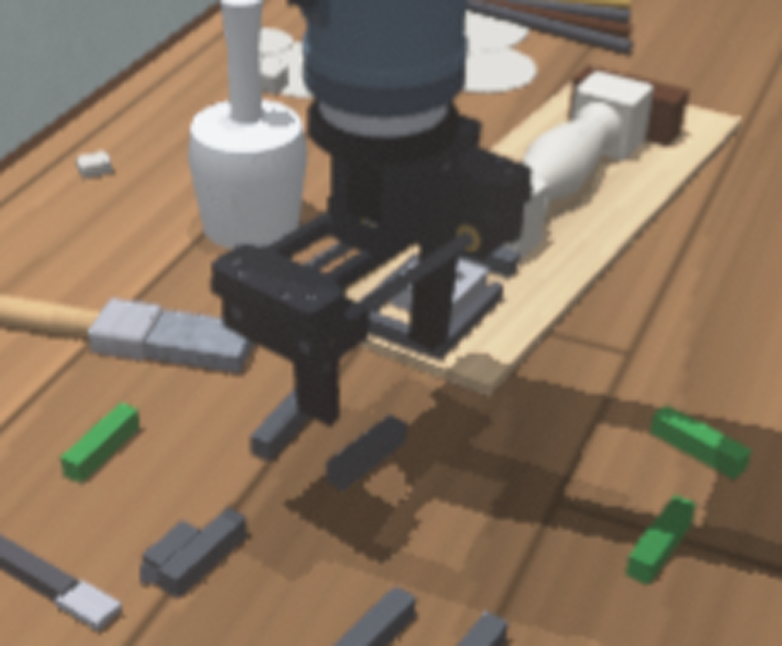

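```bash
python3 -m pendant '[[0,0,0.005,1,4,25,-0.9],[0,0,0.005,1,4,42,-0.9],[0,0,0.005,1,4,42,-0.9]]'; python3 g.py .536 .134 .0285 74.3
```

```text
t: 17.1
tcp_pos: [0.5341, 0.1343, 0.0466]
ee_rot: [-2.505, -1.89, 0.005]
force: [-0.0, -0.2, 0.4]
finger_gap: 0.0839
turn [-0.004  0.    -0.004] deg 0.3 shift [ 0.3  2.  18.1] j6 -1.26 t 17.1
```

```bash
python3 -m pendant '[[0,0,0,0,2,12,-0.9],[0,0,0,0,2,18,-0.9],[0,0,0,0,2,18,-0.6],[0,0,0,0,2,18,-0.3],[0,0,0,0,2,18,-0.2]]' 15;python3 -m pendant '[[0,0,0,0,0,0,-0.2],[0,0,0,0,0,0,-0.2],[0,0,0,0,0,0,-0.2]]';python3 -m pendant '[[0,0,0,0,0,-40,-0.2],[0,0,0,0,0,-90,-0.2],[0,0,0,0,0,-120,-0.2],[0,0,0,0,0,-120,-0.2]]' 25; python3 g.py .5494 -.0709 .148 -8.5
```

```text
t: 17.6
tcp_pos: [0.5364, 0.1338, 0.0292]
ee_rot: [-2.506, -1.89, 0.003]
force: [0.1, 0.4, 0.3]
finger_gap: 0.0618
t: 17.9
tcp_pos: [0.5365, 0.1338, 0.0295]
ee_rot: [-2.506, -1.89, 0.003]
force: [0.3, -0.4, 0.3]
finger_gap: 0.0598
t: 18.3
tcp_pos: [0.5402, 0.1339, 0.1548]
ee_rot: [2.506, 1.89, 0.01]
force: [0.2, 0.7, 0.9]
finger_gap: 0.0596
turn [ 0.003 -0.007  1.441] deg 82.6 shift [-194.4   65.     6.6] j6 -1.26 t 18.3
```

```bash
python3 -m pendant '[[0,0,0.75,-97,32,0,-0.2],[0,0,0.75,-97,32,0,-0.2],[0,0,0.75,-97,32,0,-0.2],[0,0,0.75,-97,32,0,-0.2],[0,0,0.75,-97,32,0,-0.2]]'; python3 g.py .5497 -.0694 .16 -8.5; python3 -c "
from h import *
r=cam('side');save(r,'s10.png',(230,90,390,210),5)"
```

```text
t: 18.8
tcp_pos: [0.5436, 0.0311, 0.1534]
ee_rot: [-3.03, -0.83, -0.008]
force: [-0.0, -0.6, -0.1]
finger_gap: 0.0595
turn [-0.001 -0.005  0.683] deg 39.1 shift [-46.   89.6  -6.7] j6 -0.7 t 18.8
```

View pics/s10.png

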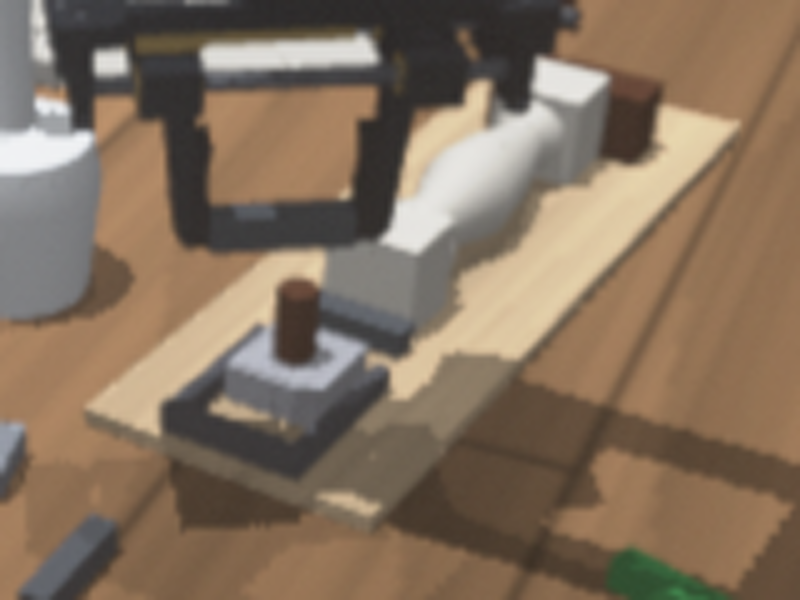

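```bash
python3 - <<'E'
from h import *
r=cam("side")
a=np.radians(-98.5);e=np.array([np.cos(a),np.sin(a)]);n=np.array([-e[1],e[0]]);O=np.array([551.4,-58.0])
for q,z in [((404,334),.026),((413,322),.026),((402,354),.010),((388,368),.02),((365,347),.0305),((413,322),.0105),((415,330),.01)]:
    p=ray(r,[np.array(q)/5+[230,90]],z)[0]*1000;print(q,z,((p-O)@e).round(1),((p-O)@n).round(1))
E
```

```text
(404, 334) 0.026 19.5 -31.5
(413, 322) 0.026 31.2 -30.1
(402, 354) 0.01 26.4 -28.3
(388, 368) 0.02 -1.9 -35.0
(365, 347) 0.0305 -6.8 -24.7
(413, 322) 0.0105 54.2 -19.8
(415, 330) 0.01 48.9 -23.6
```

```bash
python3 -m pendant '[[0,0,0.68,-46,89,5,-0.2],[0,0,0.68,-46,89,5,-0.2],[0,0,0.68,-46,89,5,-0.2],[0,0,0.68,-46,89,5,-0.2],[0,0,0.68,-46,89,5,-0.2]]';python3 -m pendant '[[0,0,0,0,0,50,-0.2],[0,0,0,0,0,70,-0.2],[0,0,0,0,0,70,-0.2]]'; python3 g.py .5497 -.069 .06 -8.5
```

```text
t: 19.4
tcp_pos: [0.5494, -0.0687, 0.1473]
ee_rot: [-3.131, 0.221, -0.005]
force: [-0.8, 0.7, -0.8]
finger_gap: 0.0595
t: 19.7
tcp_pos: [0.5464, -0.0673, 0.0732]
ee_rot: [-3.13, 0.215, 0.008]
force: [0.3, 0.3, -0.2]
finger_gap: 0.0599
turn [-0.004  0.005  0.011] deg 0.8 shift [ 3.6  1.3 13.1] j6 -0.21 t 19.7
```

```bash
python3 -m pendant '[[0,0,0.011,3.5,1.3,10,-0.2],[0,0,0.011,3.5,1.3,10,-0.2],[0,0,0.011,3.5,1.3,10,-0.2]]'; python3 g.py .5497 -.069 .04 -8.5;python3 -c "
from h import *
r=cam('side');save(r,'s11.png',(230,90,390,210),5)"
```

```text
t: 20.0
tcp_pos: [0.5503, -0.0692, 0.0638]
ee_rot: [-3.129, 0.231, 0.006]
force: [1.0, -0.8, -0.2]
finger_gap: 0.0595
turn [-0.004  0.004  0.001] deg 0.3 shift [-0.5  0.  23.8] j6 -0.2 t 20.0
```

View pics/s11.png

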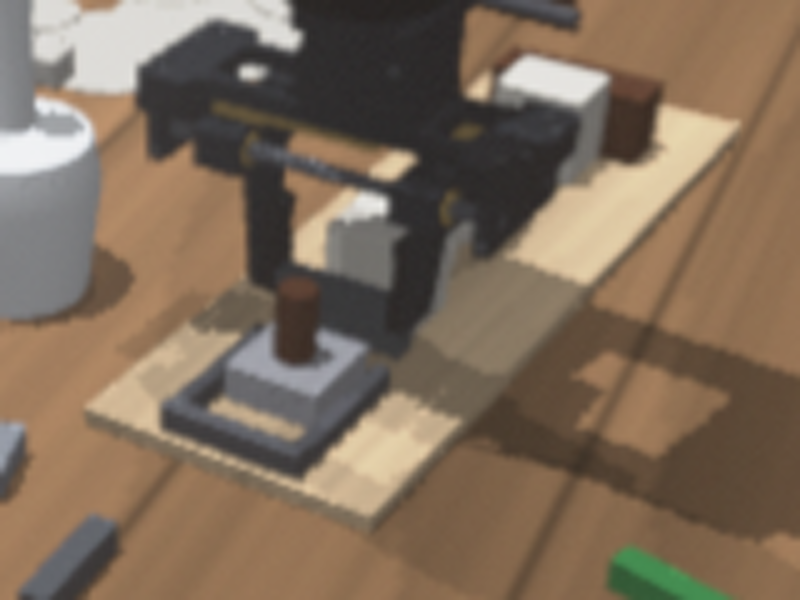

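Looks clear; descend slowly watching force.

```bash
python3 -m pendant '[[0,0,0,-0.5,0,8,-0.2],[0,0,0,-0.5,0,14,-0.2],[0,0,0,-0.5,0,14,-0.2]]';python3 -m pendant '[[0,0,0,0,0,5,-0.2],[0,0,0,0,0,9,-0.2],[0,0,0,0,0,10,-0.2]]'
```

```text
t: 20.35
tcp_pos: [0.5492, -0.0689, 0.0492]
ee_rot: [-3.129, 0.231, 0.007]
force: [-0.2, -0.7, -0.3]
finger_gap: 0.0597
t: 20.65
tcp_pos: [0.549, -0.0688, 0.0393]
ee_rot: [-3.128, 0.23, 0.008]
force: [-5.5, 1.3, 12.9]
finger_gap: 0.0594
```

```bash
python3 -m pendant '[[0,0,0,0,0,-0.5,-0.35],[0,0,0,0,0,-0.5,-0.55],[0,0,0,0,0,-0.5,-0.6],[0,0,0,0,0,-0.5,-0.6]]';python3 -m pendant '[[0,0,0,0,0,-40,-0.6],[0,0,0,0,0,-80,-0.2],[0,0,0,0,0,-80,-0.2],[0,0,0,0,0,-80,-0.2]]';python3 g.py .5555 -.0303 .12 -8.5;python3 -c "
from h import *
r=cam('side');save(r,'s12.png',(230,90,390,210),5)"
```

```text
t: 21.05
tcp_pos: [0.549, -0.0688, 0.0396]
ee_rot: [-3.128, 0.23, 0.009]
force: [-0.5, 0.8, 0.1]
finger_gap: 0.0705
t: 21.45
tcp_pos: [0.5501, -0.0694, 0.1207]
ee_rot: [-3.129, 0.23, 0.005]
force: [0.4, 0.0, -0.6]
finger_gap: 0.0527
turn [-0.004  0.003  0.001] deg 0.3 shift [ -0.4 -39.5   0.8] j6 -0.2 t 21.4
```

View pics/s12.png

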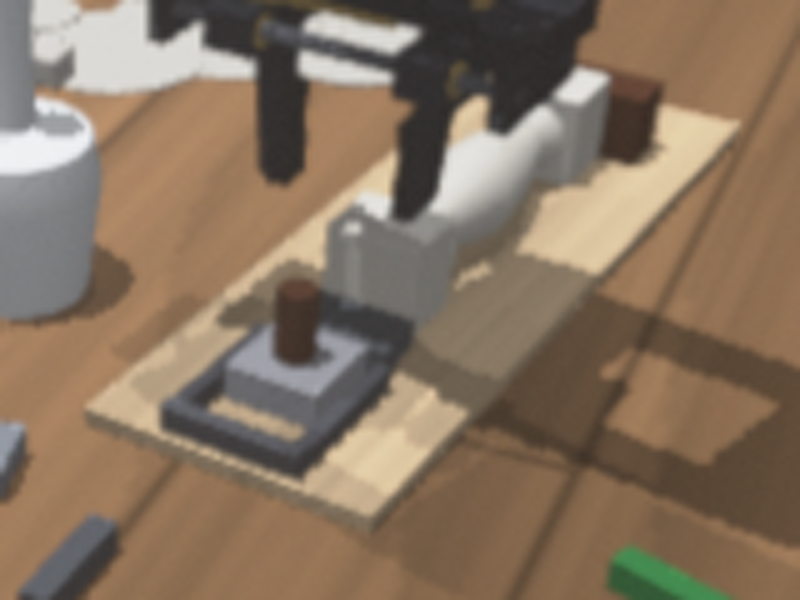

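Both strips lie side by side in front of the jaw (around px 390,340). Try the jaw again.

```bash
python3 -m pendant '[[0,0,0,0,-39.5,0,-0.2],[0,0,0,0,-39.5,0,-0.2],[0,0,0,0,-39.5,30,-0.2],[0,0,0,0,-39.5,55,-0.2],[0,0,0,0,-39.5,55,-0.2]]';python3 g.py .5555 -.0303 .06 -8.5
```

```text
t: 22.0
tcp_pos: [0.5506, -0.0289, 0.0597]
ee_rot: [-3.127, 0.23, 0.024]
force: [-1.0, 0.2, -0.1]
finger_gap: 0.0524
turn [-0.005  0.016  0.002] deg 0.9 shift [ 5.   0.7 -0.4] j6 -0.13 t 22.0
```

```bash
python3 -m pendant '[[0,0.016,0,5,0,0,0.2],[0,0.016,0,5,0,0,0.2],[0,0.016,0,5,0,0,0.7],[0,0.016,0,5,0,0,0.7],[0,0.016,0,5,0,0,0.7]]' 50;  python3 -m pendant '[[0,0,0,0,2,0,0.7],[0,0,0,0,5,0,0.7],[0,0,0,0,8,0,0.7],[0,0,0,0,10,0,0.7],[0,0,0,0,11,0,0.7]]';  python3 -m pendant '[[0,0,0,0,1,0,0.7],[0,0,0,0,1.5,0,0.7]]'
```

```text
t: 22.5
tcp_pos: [0.5554, -0.0297, 0.0605]
ee_rot: [-3.128, 0.23, -0.001]
force: [-2.8, -0.6, 4.5]
finger_gap: 0.0188
t: 23.0
tcp_pos: [0.5539, -0.0399, 0.0606]
ee_rot: [-3.127, 0.23, -0.001]
force: [0.9, 5.7, -1.3]
finger_gap: 0.0187
t: 23.2
tcp_pos: [0.5538, -0.0406, 0.0605]
ee_rot: [-3.125, 0.23, -0.002]
force: [1.0, 5.8, -1.5]
finger_gap: 0.0186
```

```bash
python3 -m pendant '[[0,0,0,0,1.5,0,0.7],[0,0,0,0,2.5,0,0.7],[0,0,0,0,2.5,0,0.7]]';  python3 -m pendant '[[0,0,0,0,1.5,0,0.7],[0,0,0,0,2,0,0.7],[0,0,0,0,2,0,0.7]]'
```

```text
t: 23.5
tcp_pos: [0.5535, -0.0423, 0.0606]
ee_rot: [-3.124, 0.23, -0.002]
force: [1.0, 5.2, -1.6]
finger_gap: 0.0187
t: 23.8
tcp_pos: [0.5533, -0.0436, 0.0605]
ee_rot: [-3.123, 0.23, -0.003]
force: [1.6, 5.3, -1.3]
finger_gap: 0.0187
```

```bash
python3 -m pendant '[[0,0,0,0,1.5,0,0.7],[0,0,0,0,2,0,0.7],[0,0,0,0,2,0,0.7]]';  python3 -m pendant '[[0,0,0,0,1.5,0,0.7],[0,0,0,0,1.5,0,0.7]]'
```

```text
t: 24.1
tcp_pos: [0.5533, -0.0437, 0.0606]
ee_rot: [-3.12, 0.23, -0.004]
force: [2.0, 10.4, -0.8]
finger_gap: 0.0186
t: 24.3
tcp_pos: [0.5533, -0.0437, 0.0605]
ee_rot: [-3.118, 0.229, -0.004]
force: [2.7, 8.8, -1.5]
finger_gap: 0.0188
```

```bash
python3 -m pendant '[[0,0,0,0,1.5,0,0.7],[0,0,0,0,1.5,0,0.7]]'
```

```text
t: 24.5
tcp_pos: [0.5533, -0.0438, 0.0605]
ee_rot: [-3.115, 0.229, -0.005]
force: [2.2, 8.0, -0.8]
finger_gap: 0.0186
```

```bash
python3 -m pendant '[[0,0,0,0,2,0,0.7],[0,0,0,0,3,0,0.7],[0,0,0,0,4,0,0.7]]'
```

```text
t: 24.8
tcp_pos: [0.5532, -0.0441, 0.0605]
ee_rot: [-3.109, 0.23, -0.007]
force: [5.7, 21.2, 0.3]
finger_gap: 0.0186
```

```bash
python3 -m pendant '[[0,0,0,0,2.5,0,0.7],[0,0,0,0,2.5,0,0.7],[0,0,0,0,2.5,0,0.7]]'; python3 -m pendant '[[0,0,0,0,2.0,0,0.5],[0,0,0,0,1,0,0.3],[0,0,0,0,0,0,0],[0,0,0,0,0,0,-0.2],[0,0,0,0,0,0,-0.2]]';python3 -m pendant '[[0,0,0,0,0,-50,-0.2],[0,0,0,0,0,-100,-0.2],[0,0,0,0,0,-140,0],[0,0,0,0,0,-140,0]]'
```

```text
t: 25.1
tcp_pos: [0.5532, -0.044, 0.0605]
ee_rot: [-3.105, 0.229, -0.008]
force: [2.4, 12.9, -0.9]
finger_gap: 0.0186
t: 25.6
tcp_pos: [0.5533, -0.0443, 0.0606]
ee_rot: [-3.106, 0.23, -0.008]
force: [-0.1, 1.0, -0.1]
finger_gap: 0.0515
t: 26.0
tcp_pos: [0.5559, -0.0495, 0.2074]
ee_rot: [-3.109, 0.23, -0.026]
force: [-0.6, -0.2, 0.7]
finger_gap: 0.0446
```

```bash
python3 -m pendant '[[0,0,0,-100,-150,0,0],[0,0,0,-100,-150,0,0],[0,0,0,-100,-150,0,0],[0,0,0,-100,-150,0,0],[0,0,0,-100,-150,0,0]]'; python3 -c "
from h import *
r=cam('top');strips(r,box=(150,150,290,265));save(r,'t13.png',(60,140,360,260),2.6);save(r,'t13b.png',(285,150,385,240),6);save(r,'t13c.png',(60,150,260,270),4)"
```

```text
t: 26.5
tcp_pos: [0.4771, 0.1162, 0.2091]
ee_rot: [-3.108, 0.224, -0.024]
force: [0.2, -0.3, 0.1]
finger_gap: 0.044
x 425.4 y 261.1 len 58.2 w 12.9 yaw 79.7 px [191. 248.]
x 475.8 y 264.6 len 57.9 w 11.8 yaw 77.0 px [190. 225.]
x 496.8 y 82.2 len 148.9 w 76.2 yaw 0.4 px [272. 217.]
x 485.9 y 144.1 len 186.2 w 40.0 yaw 0.8 px [244. 223.]
x 594.5 y 141.2 len 32.1 w 12.2 yaw 86.3 px [246. 173.]
x 589.7 y 247.8 len 58.2 w 26.0 yaw 79.7 px [198. 175.]
x 624.0 y 305.6 len 41.2 w 17.1 yaw -9.5 px [173. 159.]
```

View pics/t13c.png

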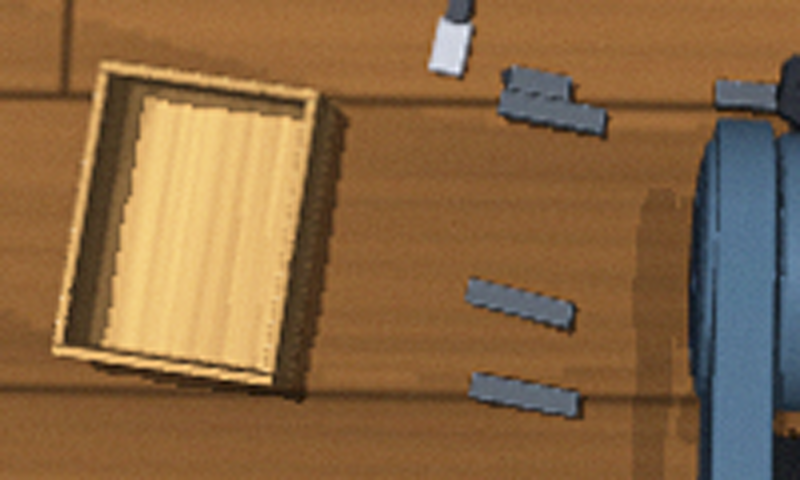

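View pics/t13b.png

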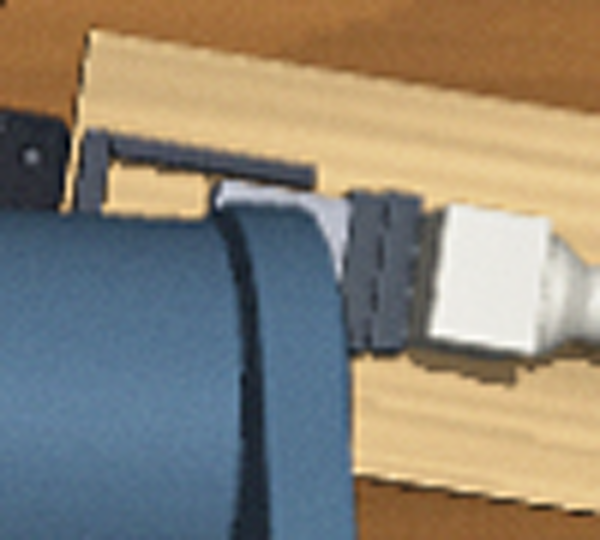

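```bash
python3 -c "
from h import *
r=cam('top')
b=ray(r,np.array([(103,62),(320,92),(272,383),(53,352)])/4+[60,150],.055)*1000;print(b,b.mean(0))
u=b[0]-b[3]+b[1]-b[2];print(np.degrees(np.arctan2(u[1],u[0])))
p=ray(r,np.array([(500,92),(607,112),(604,132),(500,111),(507,68),(571,74),(571,98)])/4+[60,150],.016)*1000;print(p[:4],p[:4].mean(0),p[4:])
to(.4245,.2622,.1,-10.3)
"
```

```text
[[599.38003253 488.01461838]
 [585.15485288 370.28574722]
 [429.32841226 390.49029183]
 [443.43963094 507.88336472]] [514.32573215 439.16850554]
-7.3244148372102815
[[592.15042991 277.36688929]
 [582.02819645 217.52593494]
 [570.77978161 218.95241734]
 [581.48253136 277.07771582]] [581.61023483 247.73073935] [[605.72967965 273.83376157]
 [603.02293907 238.06868522]
 [589.51670352 237.74958718]]
turn [-0.025 -0.014  0.033] deg 2.5 shift [ -77.1 -136.2  111.6] j6 0.12 t 26.6
```

```bash
python3 -m pendant '[[-0.025,-0.014,0.033,-77,-136,20,0.2],[-0.025,-0.014,0.033,-77,-136,60,0.2],[-0.025,-0.014,0.033,-77,-136,110,0.2],[-0.025,-0.014,0.033,-77,-136,140,0.2],[-0.025,-0.014,0.033,-77,-136,140,0.2]]'; python3 g.py .4245 .2622 .0285 -10.3
```

```text
t: 27.1
tcp_pos: [0.4235, 0.2622, 0.0681]
ee_rot: [3.128, -0.282, -0.005]
force: [-0.6, -0.1, -0.0]
finger_gap: 0.0351
turn [0.002 0.003 0.   ] deg 0.2 shift [ 1.1 -0.2 39.6] j6 0.5 t 27.1
```

```bash
python3 -m pendant '[[0,0,0,1,0,25,0.2],[0,0,0,1,0,39,0.2],[0,0,0,1,0,39,0.5],[0,0,0,1,0,39,0.8],[0,0,0,1,0,39,0.8]]' 20; python3 -m pendant '[[0,0,0,0,0,0,0.8],[0,0,0,0,0,0,0.8]]';python3 -m pendant '[[0,0,0,0,0,-50,0.8],[0,0,0,0,0,-100,0.8],[0,0,0,0,0,-100,0.8]]' 30; python3 g.py .470 .446 .10 -7.3
```

```text
t: 27.6
tcp_pos: [0.4254, 0.2616, 0.0297]
ee_rot: [3.128, -0.283, -0.003]
force: [-0.2, -1.5, -0.0]
finger_gap: 0.0141
t: 27.8
tcp_pos: [0.426, 0.2615, 0.0304]
ee_rot: [3.128, -0.284, -0.001]
force: [0.4, 1.1, -1.1]
finger_gap: 0.0139
t: 28.1
tcp_pos: [0.4305, 0.2631, 0.1372]
ee_rot: [-3.124, 0.283, -0.017]
force: [0.1, 0.3, 0.3]
finger_gap: 0.0136
turn [-0.005 -0.011 -0.053] deg 3.1 shift [   5.5 -186.8   38.3] j6 0.49 t 28.1
```

```bash
python3 -m pendant '[[0,0,-0.05,11,-186,0,0.8],[0,0,-0.05,11,-186,0,0.8],[0,0,-0.05,11,-186,0,0.8],[0,0,-0.05,11,-186,0,0.8],[0,0,-0.05,11,-186,30,0.8]]'; python3 g.py .476 .445 .05 -7.3;python3 -c "
from h import *
r=cam('side');save(r,'s14.png')"
```

```text
t: 28.6
tcp_pos: [0.4788, 0.4506, 0.113]
ee_rot: [-3.122, 0.2, -0.032]
force: [-0.4, 0.7, -0.2]
finger_gap: 0.0138
turn [-0.014 -0.02  -0.   ] deg 1.4 shift [-3.3  6.8 62.9] j6 0.7 t 28.6
```

View pics/s14.png

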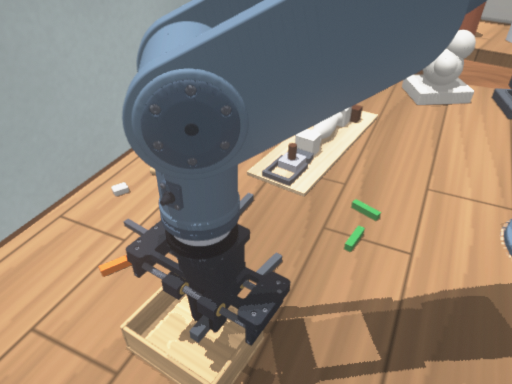

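```bash
python3 -m pendant '[[-0.014,-0.02,0,-3,6.5,40,0.8],[-0.014,-0.02,0,-3,6.5,65,0.8],[-0.014,-0.02,0,-3,6.5,65,0.8],[-0.014,-0.02,0,-3,6.5,65,0.4],[-0.014,-0.02,0,-3,6.5,65,0.4]]';python3 -m pendant '[[0,0,0,0,0,-50,0.4],[0,0,0,0,0,-90,0.3],[0,0,0,0,0,-90,0.2]]'; python3 g.py .4748 .2657 .1 -13
```

```text
t: 29.15
tcp_pos: [0.4713, 0.4398, 0.0401]
ee_rot: [3.126, -0.201, -0.016]
force: [-0.3, -0.4, -0.5]
finger_gap: 0.0259
t: 29.45
tcp_pos: [0.4763, 0.4431, 0.1389]
ee_rot: [3.135, -0.202, 0.001]
force: [0.6, 0.6, 0.7]
finger_gap: 0.0346
turn [ 0.    -0.001  0.098] deg 5.6 shift [ 21.2 176.1  39. ] j6 0.7 t 29.4
```

Next strip B.

```bash
python3 -m pendant '[[0,0,0.098,21,176,0,0.2],[0,0,0.098,21,176,0,0.2],[0,0,0.098,21,176,0,0.2],[0,0,0.098,21,176,30,0.2],[0,0,0.098,21,176,65,0.2]]'; python3 -c "
from h import *
r=cam('top');save(r,'t15.png',(60,150,260,270),4);strips(r,box=(150,160,290,265));to(.4748,.2657,.0285,-13)"
```

```text
t: 29.95
tcp_pos: [0.4767, 0.2633, 0.0761]
ee_rot: [-3.12, 0.361, -0.01]
force: [0.6, 1.1, -0.7]
finger_gap: 0.0352
x 469.6 y 282.1 len 193.3 w 151.6 yaw 12.8 px [190. 219.]
x 593.6 y 128.9 len 56.9 w 12.1 yaw 86.1 px [252. 174.]
x 594.3 y 246.5 len 54.1 w 16.7 yaw 78.0 px [198. 173.]
x 613.4 y 307.2 len 19.8 w 17.0 yaw -16.5 px [172. 164.]
turn [ 0.003  0.003 -0.003] deg 0.3 shift [ 2.1 -3.4 40.8] j6 0.52 t 30.0
```

View pics/t15.png

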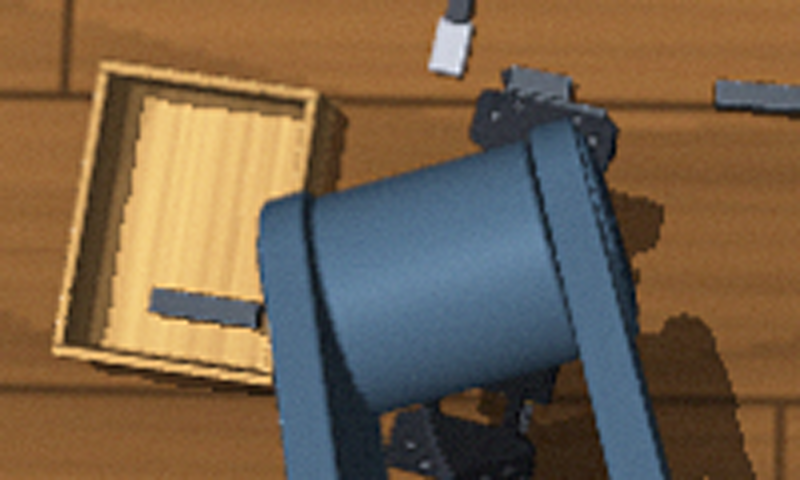

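Strip A is in the crate (px ~205,307 in the crop).

```bash
python3 -m pendant '[[0,0,0,-2,-3,25,0.2],[0,0,0,-2,-3,46,0.2],[0,0,0,-2,-3,46,0.2],[0,0,0,-2,-3,47,0.5],[0,0,0,-2,-3,47,0.8]]' 20; python3 -m pendant '[[0,0,0,0,0,0,0.8],[0,0,0,0,0,0,0.8],[0,0,0,0,0,0,0.8]]';python3 -m pendant '[[0,0,0,0,0,-50,0.8],[0,0,0,0,0,-100,0.8],[0,0,0,0,0,-100,0.8]]' 30; python3 g.py .505 .441 .13 -7.3
```

```text
t: 30.5
tcp_pos: [0.4728, 0.2673, 0.0254]
ee_rot: [3.12, -0.359, 0.001]
force: [-1.5, -0.2, 11.5]
finger_gap: 0.0213
t: 30.8
tcp_pos: [0.4737, 0.2679, 0.0269]
ee_rot: [-3.121, 0.359, -0.004]
force: [-2.0, -0.1, 8.4]
finger_gap: 0.0135
t: 31.1
tcp_pos: [0.4774, 0.2696, 0.1336]
ee_rot: [-3.116, 0.358, -0.02]
force: [1.6, 0.6, 0.1]
finger_gap: 0.0133
turn [-0.006 -0.012 -0.101] deg 5.8 shift [ -12.  -173.2    4.6] j6 0.53 t 31.1
```

```bash
python3 -m pendant '[[0,0,-0.1,-12,-173,0,0.8],[0,0,-0.1,-12,-173,0,0.8],[0,0,-0.1,-12,-173,0,0.8],[0,0,-0.1,-12,-173,0,0.8],[0,0,-0.1,-12,-173,20,0.8]]'; python3 g.py .505 .441 .05 -7.3
```

```text
t: 31.6
tcp_pos: [0.5066, 0.4457, 0.1172]
ee_rot: [-3.126, 0.196, -0.029]
force: [0.7, -0.3, 0.2]
finger_gap: 0.0135
turn [-0.01  -0.018  0.002] deg 1.2 shift [-2.2  5.5 67.1] j6 0.67 t 31.6
```

```bash
python3 -m pendant '[[-0.01,-0.018,0,14,5,40,0.8],[-0.01,-0.018,0,14,5,62,0.8],[-0.01,-0.018,0,14,5,62,0.8],[-0.01,-0.018,0,14,5,62,0.4],[-0.01,-0.018,0,14,5,62,0.4]]';python3 -m pendant '[[0,0,0,0,0,-50,0.4],[0,0,0,0,0,-90,0.3],[0,0,0,0,0,-90,0.2]]'; python3 g.py .5925 .1305 .13 -3.9
```

```text
t: 32.1
tcp_pos: [0.5217, 0.4401, 0.0571]
ee_rot: [-3.134, 0.196, -0.003]
force: [0.2, -0.3, 0.2]
finger_gap: 0.0258
t: 32.4
tcp_pos: [0.5258, 0.4429, 0.1575]
ee_rot: [-3.125, 0.195, -0.023]
force: [0.2, 0.0, 0.9]
finger_gap: 0.0347
turn [-0.011 -0.015 -0.056] deg 3.4 shift [104.5 302.   25.6] j6 0.65 t 32.4
```

```bash
python3 -m pendant '[[-0.01,-0.015,-0.056,104,302,0,0.2],[-0.01,-0.015,-0.056,104,302,0,0.2],[-0.01,-0.015,-0.056,104,302,0,0.2],[-0.01,-0.015,-0.056,104,302,0,0.2],[-0.01,-0.015,-0.056,104,302,0,0.2]]';python3 g.py .5925 .1305 .09 -3.9
```

```text
t: 32.9
tcp_pos: [0.5773, 0.1946, 0.1554]
ee_rot: [-3.138, 0.107, -0.004]
force: [0.5, -0.3, 0.1]
finger_gap: 0.035
turn [-0.002 -0.002  0.   ] deg 0.2 shift [19.4 63.  65.4] j6 0.2 t 32.9
```

```bash
python3 -m pendant '[[0,0,0,19,63,30,0.2],[0,0,0,19,63,65,0.2],[0,0,0,19,63,80,0.2],[0,0,0,19,63,80,0.2]]';python3 -c "
from h import *
r=cam('top');save(r,'t16.png',(60,140,310,270),3.2);strips(r,box=(150,160,230,265));r=cam('side');save(r,'s16.png',(100,120,300,370),2.4);to(.5925,.1305,.0285,-3.9)"
```

```text
t: 33.3
tcp_pos: [0.5903, 0.1304, 0.0735]
ee_rot: [-3.138, 0.109, 0.003]
force: [-1.3, -0.4, -0.0]
finger_gap: 0.0352
x 589.7 y 247.8 len 58.2 w 26.0 yaw 79.7 px [198. 175.]
x 516.5 y 185.5 len 213.5 w 15.7 yaw 1.1 px [226. 207.]
x 611.9 y 307.0 len 18.1 w 17.8 yaw 1.1 px [172. 163.]
turn [-0.002 -0.004  0.001] deg 0.3 shift [-0.1  1.4 48.1] j6 0.09 t 33.4
```

View pics/t16.png

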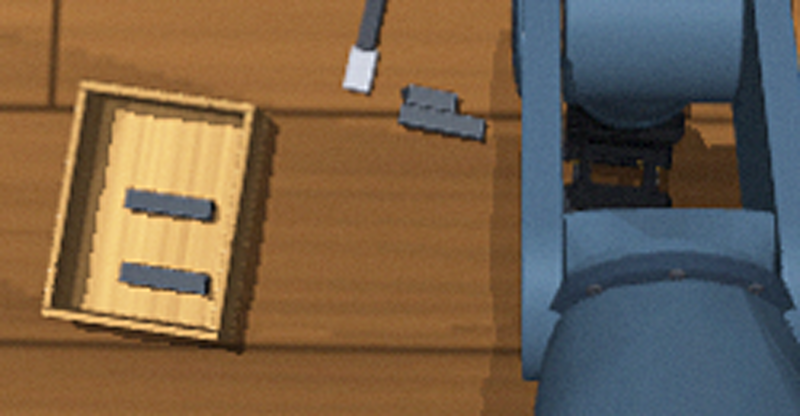

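View pics/s16.png

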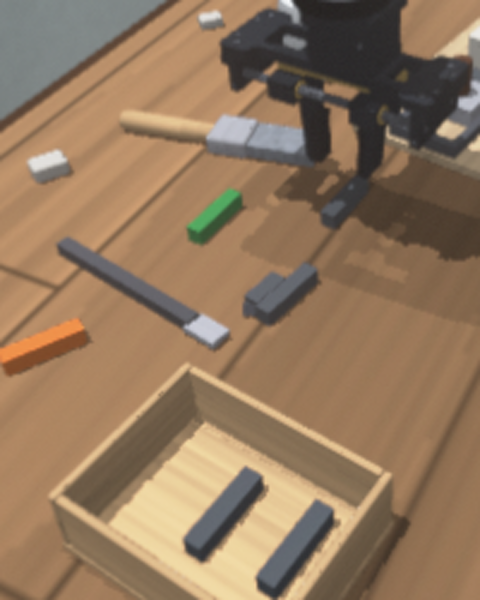

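Both in the crate (crop ~168,204 and 165,278). C: close opening slightly first, then descend in two stages.

```bash
python3 -m pendant '[[0,0,0,0,1.4,20,0.3],[0,0,0,0,1.4,35,0.3],[0,0,0,0,1.4,35,0.3]]' 20;python3 g.py .5925 .1305 .0285 -3.9
```

```text
t: 33.7
tcp_pos: [0.5914, 0.1316, 0.0406]
ee_rot: [-3.138, 0.102, -0.003]
force: [-0.4, 0.9, -0.4]
finger_gap: 0.0309
turn [-0.002 -0.002  0.003] deg 0.2 shift [ 1.1  1.1 12.1] j6 0.09 t 33.7
```

```bash
python3 -m pendant '[[0,0,0,1,1,12,0.3],[0,0,0,1,1,12,0.3],[0,0,0,1,1,12,0.8],[0,0,0,1,1,12,0.8],[0,0,0,1,1,12,0.8]]'; python3 -m pendant '[[0,0,0,0,0,0,0.8],[0,0,0,0,0,0,0.8]]';python3 -m pendant '[[0,0,0,0,0,-50,0.8],[0,0,0,0,0,-110,0.8],[0,0,0,0,0,-110,0.8]]' 30; python3 g.py .560 .434 .13 -7.3
```

```text
t: 34.2
tcp_pos: [0.5928, 0.1305, 0.0292]
ee_rot: [-3.138, 0.102, -0.004]
force: [0.1, 0.5, 1.2]
finger_gap: 0.0137
t: 34.4
tcp_pos: [0.593, 0.1305, 0.0294]
ee_rot: [-3.138, 0.102, -0.005]
force: [-0.3, -0.0, 0.1]
finger_gap: 0.0138
t: 34.7
tcp_pos: [0.5964, 0.1304, 0.1459]
ee_rot: [-3.137, 0.102, -0.02]
force: [0.2, 0.7, 0.1]
finger_gap: 0.0136
turn [-0.003 -0.013  0.062] deg 3.6 shift [ -56.3 -300.5   16. ] j6 0.08 t 34.7
```

```bash
python3 -m pendant '[[0,-0.013,0.06,-61,-300,0,0.8],[0,-0.013,0.06,-61,-300,0,0.8],[0,-0.013,0.06,-61,-300,0,0.8],[0,-0.013,0.06,-61,-300,0,0.8],[0,-0.013,0.06,-61,-300,0,0.8]]'; python3 -m pendant '[[0,0,0,-3,-59,0,0.8],[0,0,0,-3,-59,0,0.8],[0,0,0,-3,-59,0,0.8]]'; python3 g.py .553 .435 .056 -7.3
```

```text
t: 35.2
tcp_pos: [0.5612, 0.3801, 0.1444]
ee_rot: [-3.132, 0.197, 0.001]
force: [0.9, 0.2, -0.1]
finger_gap: 0.0137
t: 35.5
tcp_pos: [0.5647, 0.4405, 0.1436]
ee_rot: [-3.133, 0.192, 0.002]
force: [-0.2, -0.0, -0.0]
finger_gap: 0.0138
turn [-0.003  0.001  0.005] deg 0.3 shift [-10.8   7.1  87.6] j6 0.62 t 35.5
```

```bash
python3 -m pendant '[[0,0,0,-11,7,40,0.8],[0,0,0,-11,7,70,0.8],[0,0,0,-11,7,84,0.8],[0,0,0,-11,7,84,0.8]]'; python3 g.py .553 .435 .056 -7.3;python3 -m pendant '[[0,0,0,0,0,0,0.6],[0,0,0,0,0,0,0.5],[0,0,0,0,0,0,0.5]]';python3 -m pendant '[[0,0,0,0,0,-50,0.4],[0,0,0,0,0,-100,0],[0,0,0,0,0,-110,-0.9],[0,0,0,0,0,-110,-0.9]]';python3 g.py .5805 .249 .12 79.7
```

```text
t: 35.9
tcp_pos: [0.5518, 0.4326, 0.0568]
ee_rot: [3.135, -0.195, -0.008]
force: [0.6, -0.7, 0.6]
finger_gap: 0.0136
turn [0.001 0.005 0.003] deg 0.4 shift [ 0.9 -2.5  0.8] j6 0.62 t 35.9
t: 36.2
tcp_pos: [0.5531, 0.4329, 0.0587]
ee_rot: [-3.134, 0.196, 0.004]
force: [-0.7, -0.0, 0.2]
finger_gap: 0.0221
t: 36.6
tcp_pos: [0.5555, 0.434, 0.1739]
ee_rot: [-3.13, 0.195, -0.007]
force: [1.1, 0.2, -0.1]
finger_gap: 0.0485
turn [-0.002 -0.008 -1.515] deg 86.8 shift [ 47.5 180.8  53. ] j6 0.62 t 36.6
```

```bash
python3 -m pendant '[[0,0,-0.75,44,181,0,-0.6],[0,0,-0.75,44,181,0,-0.6],[0,0,-0.75,44,181,0,-0.6],[0,0,-0.75,44,181,0,-0.6],[0,0,-0.75,44,181,0,-0.6]]';python3 g.py .5765 .2497 .12 79.7; python3 -c "
from h import *
r=cam('top');save(r,'t17.png',(60,140,260,260),4);print(ray(r,np.array([[430,75],[465,78]])/4+[60,150],.003))"
```

```text
t: 37.1
tcp_pos: [0.5765, 0.2442, 0.1711]
ee_rot: [-2.99, -0.957, -0.004]
force: [-0.0, 0.1, 0.2]
finger_gap: 0.0704
turn [-0.    -0.004 -0.772] deg 44.2 shift [ 3.  -4.4 51.1] j6 -0.41 t 37.1
[[0.60284123 0.31833555]
 [0.60149696 0.29854585]]
```

View pics/t17.png

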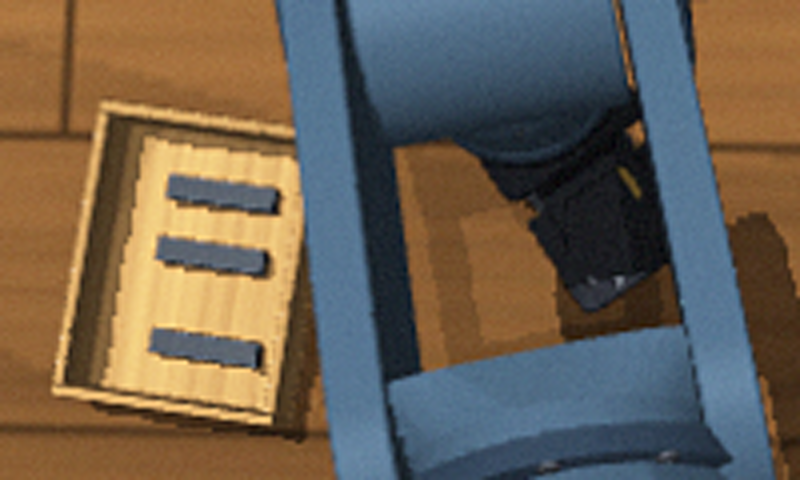

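```bash
python3 -m pendant '[[0,0,-0.77,3,-4.4,20,-0.6],[0,0,-0.77,3,-4.4,40,-0.6],[0,0,-0.77,3,-4.4,60,-0.6],[0,0,-0.77,3,-4.4,60,-0.6],[0,0,-0.77,3,-4.4,60,-0.6]]';python3 -m pendant '[[0,0,0,0,0,20,-0.6],[0,0,0,0,0,35,-0.6],[0,0,0,0,0,35,-0.6]]';python3 g.py .5765 .2497 .029 79.7; python3 -c "
from h import *
r=cam('side');save(r,'s17.png',(140,170,300,290),5)"
```

```text
t: 37.65
tcp_pos: [0.5742, 0.252, 0.1082]
ee_rot: [-2.428, -1.987, -0.0]
force: [-0.6, 0.3, 1.2]
finger_gap: 0.0703
t: 37.95
tcp_pos: [0.5711, 0.2519, 0.0692]
ee_rot: [-2.427, -1.983, 0.01]
force: [-0.7, 0.5, -0.2]
finger_gap: 0.0705
turn [-0.01  -0.    -0.021] deg 1.3 shift [-1.1  6.1 40.2] j6 -1.15 t 38.0
```

View pics/s17.png

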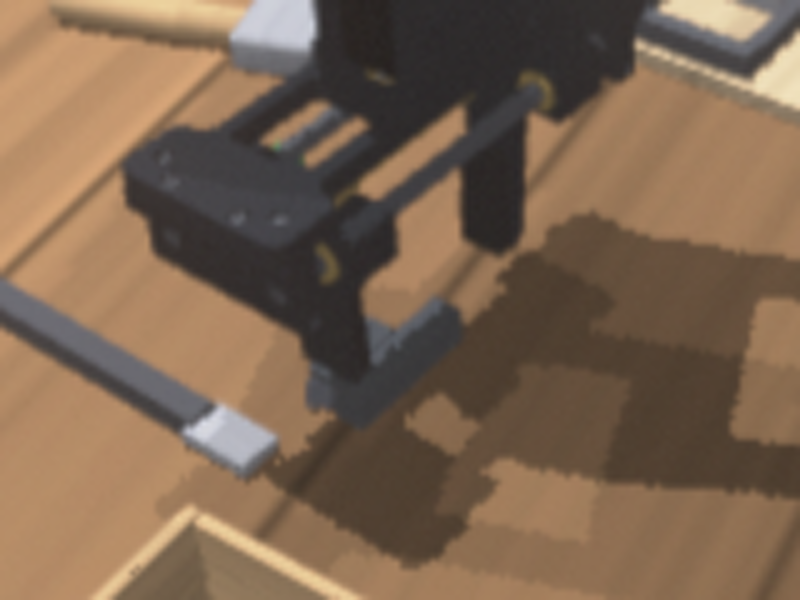

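```bash
python3 -m pendant '[[-0.01,0,-0.021,-1,6,10,-0.6],[-0.01,0,-0.021,-1,6,20,-0.6],[-0.01,0,-0.021,-1,6,20,-0.6]]';python3 g.py .5765 .2497 .029 79.7; python3 -c "
from h import *
r=cam('side');save(r,'s18.png',(140,170,300,290),5)"
```

```text
t: 38.3
tcp_pos: [0.5768, 0.2496, 0.0491]
ee_rot: [2.412, 2.013, 0.0]
force: [-0.6, -0.3, 0.5]
finger_gap: 0.0704
turn [ 0. -0.  0.] deg 0.0 shift [ 0.1 -0.3 20.1] j6 -1.17 t 38.3
```

View pics/s18.png

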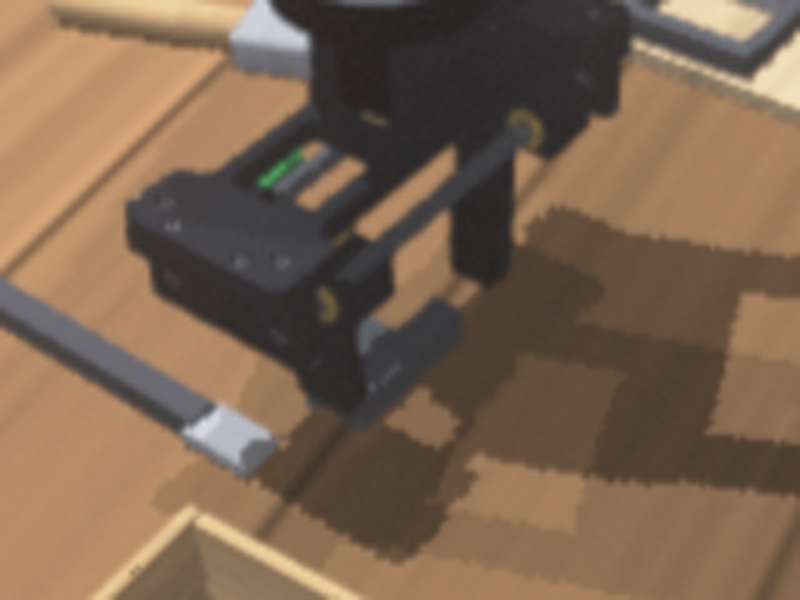

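```bash
python3 -m pendant '[[0,0,0,0,0,12,-0.6],[0,0,0,0,0,20,-0.6],[0,0,0,0,0,20,-0.4],[0,0,0,0,0,20,-0.2],[0,0,0,0,0,20,-0.2]]' 20; python3 -m pendant '[[0,0,0,0,0,0,-0.2],[0,0,0,0,0,0,-0.2]]';python3 -m pendant '[[0,0,0,0,0,-50,-0.2],[0,0,0,0,0,-100,-0.2],[0,0,0,0,0,-120,-0.2],[0,0,0,0,0,-120,-0.2]]' 25;python3 g.py .514 .440 .12 -7.3; python3 -c "
from h import *
r=cam('side');save(r,'s19.png',(100,100,340,340),3)"
```

```text
t: 38.85
tcp_pos: [0.5773, 0.2498, 0.03]
ee_rot: [2.411, 2.013, 0.002]
force: [0.2, 0.4, -0.0]
finger_gap: 0.0598
t: 39.05
tcp_pos: [0.5776, 0.2498, 0.0304]
ee_rot: [2.411, 2.013, 0.003]
force: [-0.1, 0.7, -0.2]
finger_gap: 0.0597
t: 39.45
tcp_pos: [0.5802, 0.2505, 0.1554]
ee_rot: [2.408, 2.01, 0.015]
force: [-0.3, 0.3, -0.6]
finger_gap: 0.0596
turn [ 0.005 -0.011  1.519] deg 87.0 shift [174.5 -99.3  35.1] j6 -1.17 t 39.5
```

View pics/s19.png

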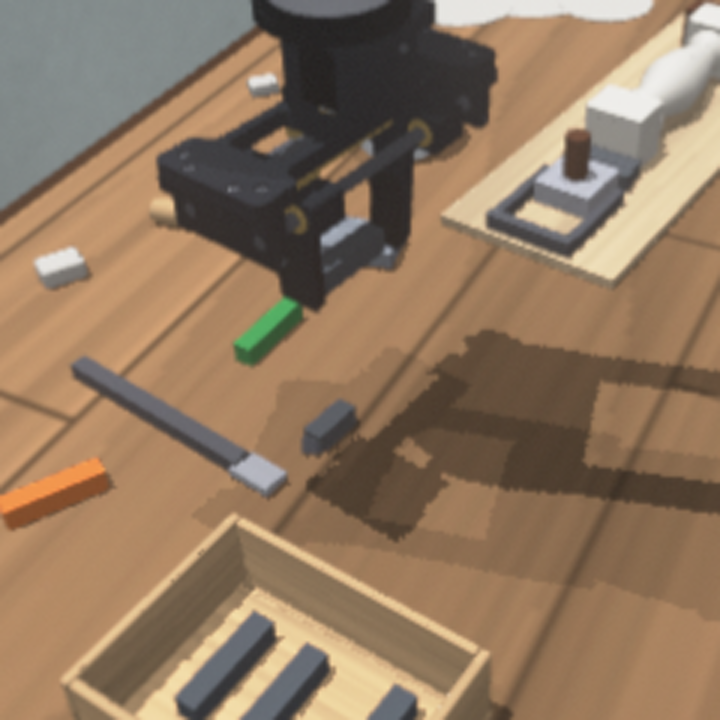

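```bash
python3 -m pendant '[[0,0,0.75,174,-99,0,-0.2],[0,0,0.75,174,-99,0,-0.2],[0,0,0.75,174,-99,0,-0.2],[0,0,0.75,174,-99,0,-0.2],[0,0,0.75,174,-99,0,-0.2]]';python3 g.py .514 .440 .12 -7.3
```

```text
t: 40.0
tcp_pos: [0.5083, 0.4429, 0.1492]
ee_rot: [-2.97, -1.022, -0.003]
force: [-0.6, 0.1, -0.3]
finger_gap: 0.0599
turn [-0.    -0.002  0.79 ] deg 45.3 shift [ 2.7  5.8 29.2] j6 -0.12 t 40.0
```

```bash
python3 -m pendant '[[0,0,0.79,3,6,5,-0.2],[0,0,0.79,3,6,5,-0.2],[0,0,0.79,3,6,5,-0.2],[0,0,0.79,3,6,5,-0.2],[0,0,0.79,3,6,5,-0.2]]';python3 -m pendant '[[0,0,0.06,0,0,30,-0.2],[0,0,0.06,0,0,50,-0.2],[0,0,0.06,0,0,50,-0.2]]';python3 g.py .514 .440 .058 -7.3; python3 -c "
from h import *
r=cam('side');save(r,'s20.png',(100,180,340,384),3)"
```

```text
t: 40.5
tcp_pos: [0.5129, 0.4392, 0.1409]
ee_rot: [3.137, -0.144, -0.003]
force: [-0.0, -1.2, -1.1]
finger_gap: 0.0598
t: 40.8
tcp_pos: [0.5091, 0.4368, 0.0844]
ee_rot: [3.124, -0.238, -0.017]
force: [-0.4, 0.1, -0.8]
finger_gap: 0.0596
turn [ 0.009  0.01  -0.025] deg 1.6 shift [ 4.7 -4.1 26.3] j6 0.69 t 40.8
```

View pics/s20.png

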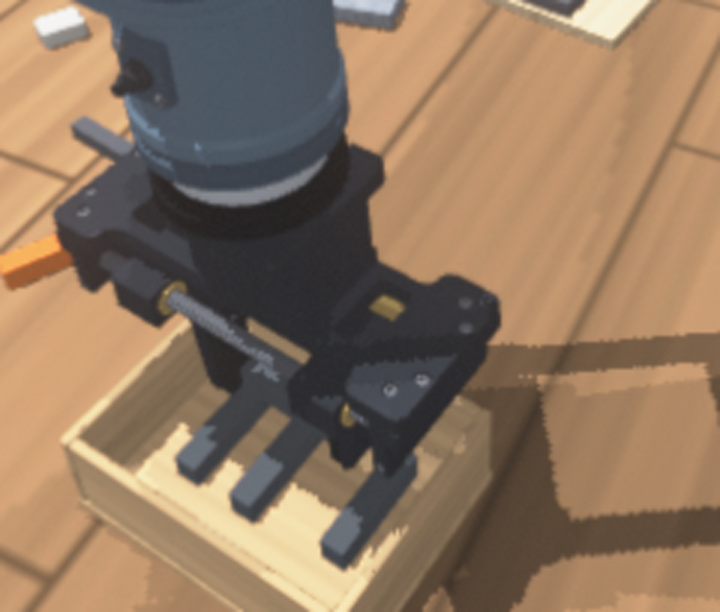

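```bash
python3 -m pendant '[[0.009,0.01,-0.025,5,-4,15,-0.2],[0.009,0.01,-0.025,5,-4,26,-0.2],[0.009,0.01,-0.025,5,-4,26,-0.2],[0.009,0.01,-0.025,5,-4,26,-0.4],[0.009,0.01,-0.025,5,-4,26,-0.45]]';python3 -m pendant '[[0,0,0,0,0,-50,-0.45],[0,0,0,0,0,-100,-0.2],[0,0,0,0,0,-110,0],[0,0,0,0,0,-110,0.2]]';python3 g.py .5965 .2567 .12 -4; python3 -c "
from h import *
r=cam('side');save(r,'s21.png',(100,180,340,384),3)"
```

```text
t: 41.35
tcp_pos: [0.5163, 0.4411, 0.0619]
ee_rot: [-3.132, 0.199, -0.006]
force: [0.3, -0.2, 0.1]
finger_gap: 0.0635
t: 41.75
tcp_pos: [0.5178, 0.442, 0.1767]
ee_rot: [-3.128, 0.199, -0.016]
force: [-0.5, 0.7, -0.3]
finger_gap: 0.0423
turn [-0.008 -0.01  -0.057] deg 3.4 shift [101.  174.3  56.2] j6 0.66 t 41.8
```

View pics/s21.png

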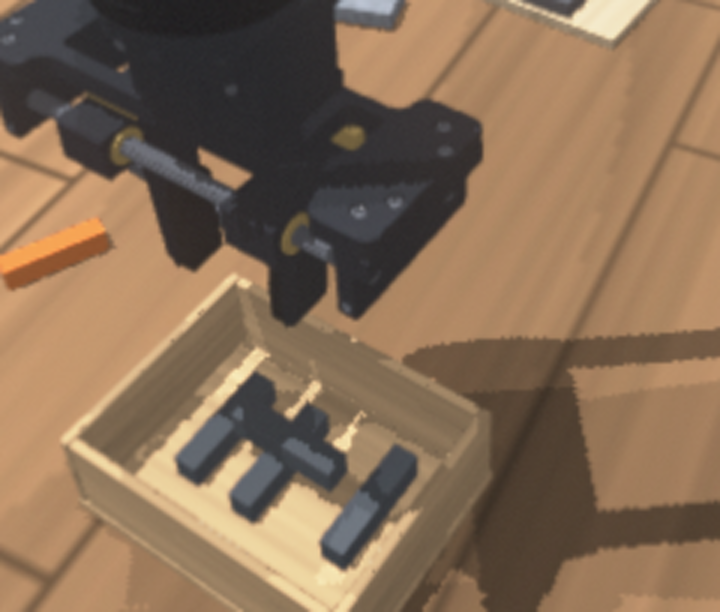

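```bash
python3 -m pendant '[[0,0,-0.05,100,174,0,0.3],[0,0,-0.05,100,174,0,0.3],[0,0,-0.05,100,174,0,0.3],[0,0,-0.05,100,174,0,0.3],[0,0,-0.05,100,174,40,0.3]]';python3 -c "
from h import *
r=cam('side');
to(.5965,.2575,.07,-4)
im=r['color'];save(r,'s22.png',(140,170,300,290),5)"
```

```text
t: 42.3
tcp_pos: [0.5993, 0.2509, 0.1366]
ee_rot: [-3.134, 0.13, -0.024]
force: [1.3, 1.1, -0.0]
finger_gap: 0.0311
turn [-0.002  0.001 -0.013] deg 0.7 shift [ 3.8 -6.  55.7] j6 0.3 t 42.4
```

View pics/s22.png

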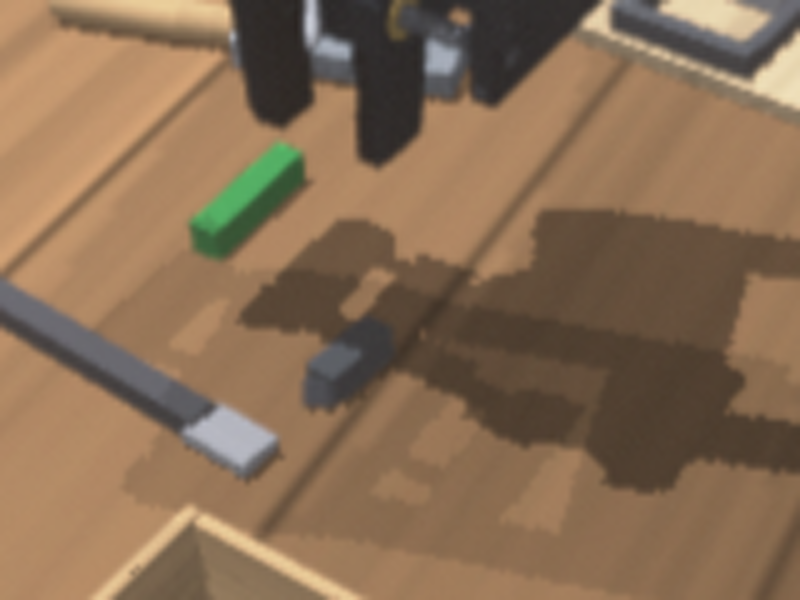

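```bash
python3 -m pendant '[[0,0,-0.013,4,-6,30,0.3],[0,0,-0.013,4,-6,60,0.3],[0,0,-0.013,4,-6,60,0.3]]';python3 -c "
from h import *
r=cam('side');save(r,'s23.png',(140,170,300,290),5)
print(ray(r,np.array([(349,352),(309,368),(370,321),(392,334),(331,378)])/5+[140,170],.016))
to(.5965,.2575,.029,-4)"
```

```text
t: 42.65
tcp_pos: [0.591, 0.2568, 0.0587]
ee_rot: [3.139, -0.108, -0.022]
force: [-0.7, -0.3, -1.5]
finger_gap: 0.0307
[[0.59612576 0.26237407]
 [0.605136   0.2758159 ]
 [0.5973984  0.24468628]
 [0.58647146 0.24727966]
 [0.59521923 0.27679921]]
turn [0.    0.009 0.001] deg 0.5 shift [ 3.8 -0.4 32.7] j6 0.29 t 42.7
```

View pics/s23.png

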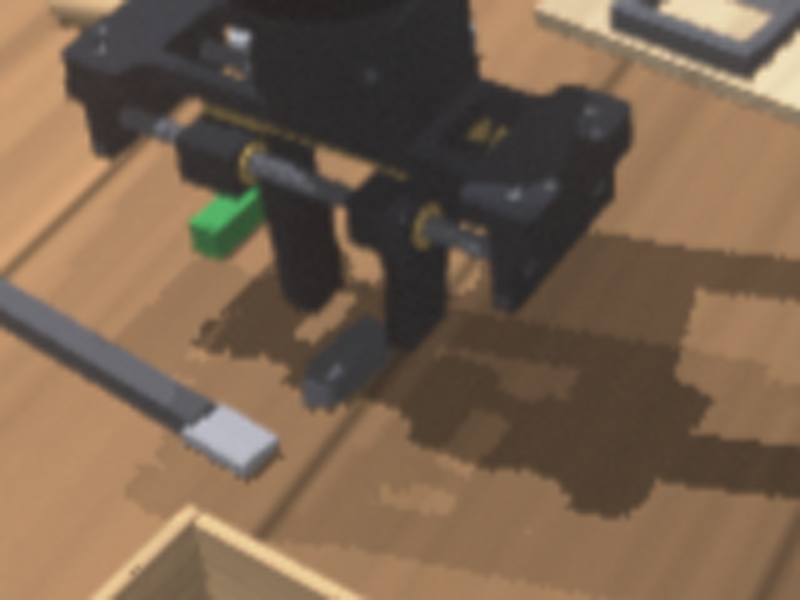

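```bash
python3 -m pendant '[[0,0.009,0.07,4.5,-3,15,0.3],[0,0.009,0.07,4.5,-3,18,0.3],[0,0.009,0.07,4.5,-3,18,0.3]]';python3 -m pendant '[[0,0,0,0,0,8,0.3],[0,0,0,0,0,12,0.3],[0,0,0,0,0,12,0.8],[0,0,0,0,0,12,0.8],[0,0,0,0,0,12,0.8]]' 20; python3 -m pendant '[[0,0,0,0,0,0,0.8],[0,0,0,0,0,0,0.8]]';python3 -m pendant '[[0,0,0,0,0,-50,0.8],[0,0,0,0,0,-110,0.8],[0,0,0,0,0,-110,0.8]]' 30; python3 g.py .510 .441 .13 -7.3
```

```text
t: 43.0
tcp_pos: [0.5972, 0.2604, 0.0443]
ee_rot: [3.134, -0.214, -0.001]
force: [0.2, -0.5, -0.8]
finger_gap: 0.0308
t: 43.5
tcp_pos: [0.5973, 0.2604, 0.0326]
ee_rot: [3.134, -0.214, -0.001]
force: [-0.0, -0.2, -0.1]
finger_gap: 0.0139
t: 43.7
tcp_pos: [0.5975, 0.2604, 0.0328]
ee_rot: [3.134, -0.214, -0.0]
force: [-1.6, 0.4, 0.3]
finger_gap: 0.0134
t: 44.0
tcp_pos: [0.6012, 0.2615, 0.1498]
ee_rot: [-3.131, 0.213, -0.016]
force: [-0.0, 0.4, 1.1]
finger_gap: 0.0133
turn [-0.004 -0.01  -0.009] deg 0.8 shift [-114.9 -165.4   19.3] j6 0.37 t 44.0
```

```bash
python3 -m pendant '[[0,0,0,-140,-165,0,0.8],[0,0,0,-140,-165,0,0.8],[0,0,0,-140,-165,0,0.8],[0,0,0,-140,-165,0,0.8],[0,0,0,-140,-165,10,0.8]]';python3 g.py .480 .445 .070 -7.3
```

```text
t: 44.5
tcp_pos: [0.4826, 0.4482, 0.1402]
ee_rot: [-3.129, 0.207, -0.018]
force: [0.5, 0.2, -0.2]
finger_gap: 0.0133
turn [-0.006 -0.011 -0.005] deg 0.8 shift [-3.   4.  70.2] j6 0.7 t 44.5
```

```bash
python3 -m pendant '[[0,0,0,-2,2,35,0.8],[0,0,0,-2,2,55,0.8],[0,0,0,-2,2,66,0.8],[0,0,0,-2,2,66,0.8]]';python3 -m pendant '[[0,0,0,0,0,0,0.6],[0,0,0,0,0,0,0.45],[0,0,0,0,0,0,0.45]]';python3 -m pendant '[[0,0,0,0,0,-50,0.4],[0,0,0,0,0,-100,0],[0,0,0,0,0,-130,0],[0,0,0,0,0,-130,0]]';python3 -m pendant '[[0,0,0,-150,0,-30,0],[0,0,0,-150,80,-30,0],[0,0,0,-150,80,-30,0],[0,0,0,-150,80,-30,0]]';python3 -c "
from h import *
r=cam('top');save(r,'t24.png');save(r,'t24b.png',(60,150,260,270),4);save(r,'t24c.png',(285,150,385,240),6);r=cam('side');save(r,'s24.png')"
```

```text
t: 44.9
tcp_pos: [0.4803, 0.4455, 0.0718]
ee_rot: [-3.132, 0.208, -0.013]
force: [-0.1, -0.3, -0.2]
finger_gap: 0.0133
t: 45.2
tcp_pos: [0.4812, 0.4457, 0.073]
ee_rot: [-3.13, 0.208, -0.016]
force: [0.3, -0.7, 0.4]
finger_gap: 0.024
t: 45.6
tcp_pos: [0.483, 0.4473, 0.2109]
ee_rot: [-3.123, 0.208, -0.032]
force: [-0.3, 0.1, -0.1]
finger_gap: 0.0439
t: 46.0
tcp_pos: [0.32, 0.3861, 0.2366]
ee_rot: [-3.124, 0.206, -0.03]
force: [0.6, 0.9, 0.2]
finger_gap: 0.0442
```

View pics/t24.png

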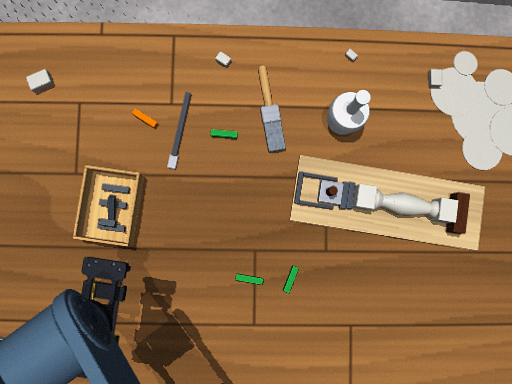

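View pics/t24b.png

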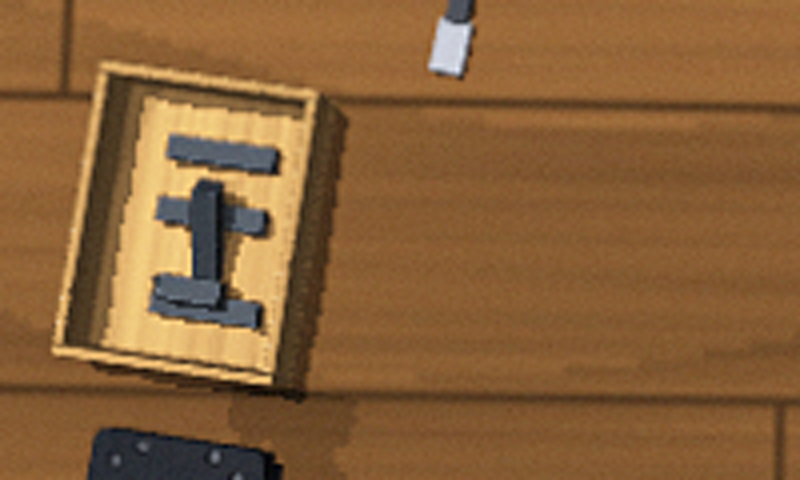

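View pics/s24.png

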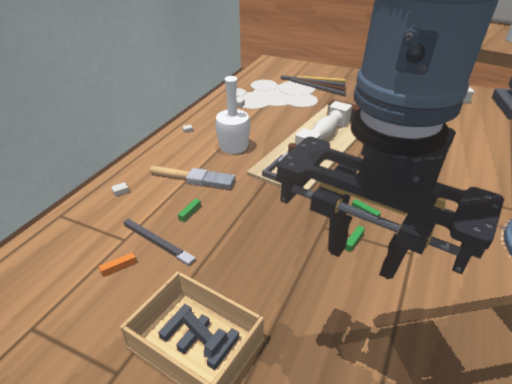

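View pics/t24c.png

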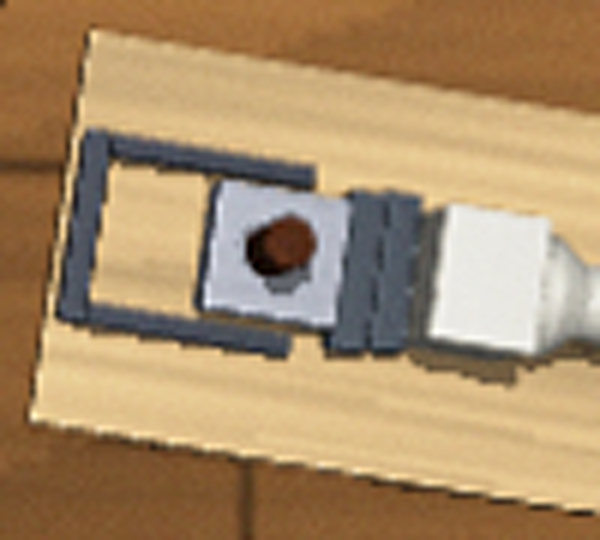

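```bash
python3 -c "
from h import *
r=cam('top');a=np.radians(-98.5);e=np.array([np.cos(a),np.sin(a)]);n=np.array([-e[1],e[0]]);O=np.array([552.56,-59.27])
p=ray(r,np.array([(350,188),(383,190),(420,195),(328,352),(368,355),(405,353)])/6+[285,150],.026)*1000-O
print((p@e).round(1),(p@n).round(1));s=ctrl.state();print(s['t'],s['force'],s['joint_velocities'].round(3))
print(ctrl.finish_job())"
```

```text
[12.8 25.2 39.3 13.4 28.4 42. ] [ 28.6  30.   30.4 -33.2 -31.9 -28.9]
46.15 [ 1.74119444 -0.05372195  0.34878534] [-0.014  0.052 -0.056 -0.002 -0.014 -0.003]
the job is handed in; nothing more can be done
None
```

I packed the gap with two whole strips, left the jaw pressed up tight on them, and handed the job in at about 46 s of the 210 s. No verdict was reported.

- **Jaw trials:** The jaw stood about 9 mm forward at the start, so I drew it fully back first. With one strip in, it ran to its forward stop at about 22 mm, still loose. With two strips in, it stopped at about 14 mm. I pressed it up to about 21 N, slightly over the advised 10 to 20 N, then held it at about 13 N and let go.
- **Crate:** The four whole strips left over and the broken piece are in the crate. One strip lies across two others and the broken piece rests on another strip, all of it by eye well below the rim.
- **Disturbance:** One strip was knocked up against the broken piece during the run. I found it in the pictures and put it in the crate with the rest.
- **Last checks:** In the final top picture both packing strips are square and centred within about 2 mm. They span roughly 13 to 41 mm from the jaw's zero, against a plinth face measured at 41 to 44 mm. The mallet, brush, chisel and the green and orange look-alikes look unmoved.
- **Not measured:** I did not measure the force on the stone after letting go. That the jaw still bears on the packing rests on the earlier press and the pictures.

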